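Rebalance a wrongly loaded swing-out rotor

ROBOT

A 6-joint arm with a two-finger parallel gripper is mounted at the origin on a cart in front of the work surface, level with it; the furniture and walls round the work are solid. World frame = base frame: x ahead of the robot, y to its left, z up, the work surface at z = 0. Lengths are in mm, angles in rad, forces in N, time in s.
With the tool pointing down it reaches from about 300 to 825 mm from the base axis. Payload 5.4 kg.
Tool frame: the origin (TCP) lies between the finger pads; the fingertips stand 17 mm ahead of it and the grasp point (between the pads) lies 2 mm behind it; z points along the fingers, y is the direction in which the jaws open and shut (so a half turn about z gives the same grasp; the last joint's range is limited). The gripper opens to 92 mm and grips with 3 to 60 N. Pads are 20 mm wide; open, the fingers measure 128 mm over their backs; the gripper's body (75 mm by 189 mm) begins 69 mm behind the grasp point.
Start: joints at [1.121, 0.158, 1.597, -0, 1.386, -0.21], TCP at [136.579, 558.527, 231.601] pointing down, gripper open.
Joint ranges: [-2.91, 2.91], [-0.94, 2.29], [0.18, 2.7], [-1.29, 4.43], [0.17, 2.64], [-3, 3]. Speed limits (rad/s): [2.57, 2.57, 3.14, 3.14, 3.14, 3.14].

INTERFACE

Orientations are given as a rotation vector (axis times angle).
In Python, from workcell import env gives the robot as it stands.
- The arm moves only by the tool step_arm, never from a script. Its argument "steps" is a list of rows, each a list of 7 numbers: the shift along the tool's x, y, z in cm, then the turn, a rotation vector about the tool's x, y, z in degrees, then the finger opening in cm, from 0 to 9.19. A call has 1 to 12 rows; each row is the pose to reach, as a shift and turn from the pose commanded when the call began, along the tool's axes at that moment; what a row does not reach only later rows make up. A row lasts 1/12 s, in which the tool goes at most 41.7 mm and 7.16 degrees, less where a joint would pass 70% of its speed; a pose out of reach is approached as far as the arm can. A call with a gripper value outside its range is refused whole. The fingers move at their own pace and stop on an object; "force" is the grip in N (left out, the last holds). Time passes only in rows, so rows that repeat a pose let the fingers close. It gives the time, the measured TCP pose, the force and the opening at its end, in the units of the state.
- env.get_obs(): the state, without advancing time (a new reading comes with each control period).
- env.camera(name): name is "side" or "top"; returns the picture (384x512x3 uint8, red, green, blue); there is no depth.
- env.get_calibration(name): a dict with "fx", "fy", "cx", "cy" (pixels), "extrinsics" (4x4, takes a point from camera to world coordinates). Camera axes: x right, y up, looking along -z (the intrinsics and any distortion apply to the point x, -y, -z); pixel columns grow to the right and rows downward; lengths in mm; the calibration is good to about 2 mm. A picture is of the moment at which its call begins. get_calibration takes no time and is no camera call.
- env.finish_job(): hands the job in, once; it reports no verdict.
Trained networks look in the newest picture that a camera, given by its name, has taken for a name from the list of things; names that differ only in an ending like _2 or _b are one class to them, and where a whole thing is asked for, a point or a joint stands for the part that bears it (a point fixed in the world has none). Each returns a list of dicts, best first, with "p" (0 to 1); they miss things now and then, are a little off and sometimes report something else, mostly with a low value. They report only what shows in the picture. A call takes as long as a camera call. They do not tell look-alikes from the thing itself.
- env.spot_in(name, camera): "centre" ([row, column] in pixels, amid what is visible of it).
- env.trace(name, camera): "pixels" (384x512 bool, what is visible of it) and "centre" ([row, column] in pixels, amid what is visible of it).
The state is a dict: "time_s": time; "joint_positions": joint angles; "joint_vel": joint speeds; "joint_efforts": joint torques, N m; "tool_pos": TCP position; "tcp_rot": TCP orientation; "wrist_force": force on the tool from outside, world axes, zero at the start; "moment": the same for the moment, N m; "width": finger opening in mm.
Only numpy, scipy, OpenCV 4.12 (cv2) and the standard library are available. Lean on these libraries where they do the work, as an engineer would, in place of code of your own. Each camera call takes 0.05 s, during which the arm holds its last target.

TASK

The six-place centrifuge rotor has been loaded wrongly and would run out of balance: rearrange its tubes so that each one stands fully seated in a bucket straight across the hub from the tube with the same cap colour. Park one of the coloured tubes in the free well of the blue rack to make room and bring it back into the rotor in the end. Keep all tubes upright, lower them into place rather than letting them drop, and leave the two white-capped tubes where they are in the rack.

Things in the scene. Friction and masses are not known exactly. Their poses are not given: they have to be found in the camera images.
- red_sample: 50 ml conical centrifuge tube, red-capped with a white dot on the cap (sample): 115 mm tall, body 29 mm across, narrowing over the lowest 15 mm to a 10 mm tip; cap 35 mm across over the top 15 mm (grip there); 65 g. Origin at the tip, z up the tube. In a rotor bucket at the start; belongs straight across from the plain red-capped tube.
- red_balance: 50 ml conical centrifuge tube, red-capped, no dot on the cap (counterbalance): 115 mm tall, body 29 mm across, narrowing over the lowest 15 mm to a 10 mm tip; cap 35 mm across over the top 15 mm (grip there); 65 g. Origin at the tip, z up the tube. In a rotor bucket at the start; belongs straight across from the dotted red-capped tube.
- yellow_sample: 50 ml conical centrifuge tube, yellow-capped with a white dot on the cap (sample): 115 mm tall, body 29 mm across, narrowing over the lowest 15 mm to a 10 mm tip; cap 35 mm across over the top 15 mm (grip there); 65 g. Origin at the tip, z up the tube. In a rotor bucket at the start; belongs straight across from the plain yellow-capped tube.
- yellow_balance: 50 ml conical centrifuge tube, yellow-capped, no dot on the cap (counterbalance): 115 mm tall, body 29 mm across, narrowing over the lowest 15 mm to a 10 mm tip; cap 35 mm across over the top 15 mm (grip there); 65 g. Origin at the tip, z up the tube. In a rotor bucket at the start; belongs straight across from the dotted yellow-capped tube.
- green_sample: 50 ml conical centrifuge tube, green-capped with a white dot on the cap (sample): 115 mm tall, body 29 mm across, narrowing over the lowest 15 mm to a 10 mm tip; cap 35 mm across over the top 15 mm (grip there); 65 g. Origin at the tip, z up the tube. In a rotor bucket at the start; belongs straight across from the plain green-capped tube.
- green_balance: 50 ml conical centrifuge tube, green-capped, no dot on the cap (counterbalance): 115 mm tall, body 29 mm across, narrowing over the lowest 15 mm to a 10 mm tip; cap 35 mm across over the top 15 mm (grip there); 65 g. Origin at the tip, z up the tube. In a rotor bucket at the start; belongs straight across from the dotted green-capped tube.
- rotor: Dark swing-out centrifuge rotor with six aluminium buckets on a loading stand; fixed, does not turn. Origin on its axis at bench height, z up. Buckets upright, centres 90 mm from the axis at 0, 60, .. 300 degrees from its x axis; bore 34 mm, rim 104 mm and inner floor 32 mm above the bench: a seated tube has its tip at 32, its cap top at 147 mm. Hub and arms at most 106 mm high, below the caps.
- rack: Blue rack, 188 x 66 x 72 mm, fixed: three wells in a row, 60 mm apart, bore 34 mm, floor 10 mm above the bench (a tube in it has its tip at 10, its cap top at 125 mm). One end well is free, the others hold white-capped tubes. Origin at bench height under the middle of the free well; x runs along the row to the occupied wells at 60 and 120 mm, z up.
- white_1: 50 ml conical centrifuge tube, white-capped: 115 mm tall, body 29 mm across, narrowing over the lowest 15 mm to a 10 mm tip; cap 35 mm across over the top 15 mm (grip there); 65 g. Origin at the tip, z up the tube. In the rack's middle well; stays there.
- white_2: 50 ml conical centrifuge tube, white-capped: 115 mm tall, body 29 mm across, narrowing over the lowest 15 mm to a 10 mm tip; cap 35 mm across over the top 15 mm (grip there); 65 g. Origin at the tip, z up the tube. In the rack's occupied end well; stays there.
Mind the look-alikes: they are no part of the job. What is shaped like the red_balance but purple is not meant.

How it is judged (in metres and radians):
On the way:
1. one of the coloured tubes stands parked in the rack's free well (((horizontal distance between red_sample and rack below 0.01 m and z of red_sample in the frame of rack below 0.022 m and angle between red_sample's own z axis and vertical below 0.2 rad) or (horizontal distance between red_balance and rack below 0.01 m and z of red_balance in the frame of rack below 0.022 m and angle between red_balance's own z axis and vertical below 0.2 rad) or (horizontal distance between yellow_sample and rack below 0.01 m and z of yellow_sample in the frame of rack below 0.022 m and angle between yellow_sample's own z axis and vertical below 0.2 rad) or (horizontal distance between yellow_balance and rack below 0.01 m and z of yellow_balance in the frame of rack below 0.022 m and angle between yellow_balance's own z axis and vertical below 0.2 rad) or (horizontal distance between green_sample and rack below 0.01 m and z of green_sample in the frame of rack below 0.022 m and angle between green_sample's own z axis and vertical below 0.2 rad) or (horizontal distance between green_balance and rack below 0.01 m and z of green_balance in the frame of rack below 0.022 m and angle between green_balance's own z axis and vertical below 0.2 rad))), for 0.2 s.
At the end, for the whole second after the job is handed in: All six coloured tubes stand at rest in the rotor's buckets (tip 27 to 42 mm above the bench, within 0.2 rad of upright), and the two of each cap colour are more than 168 mm apart, that is, in opposite buckets (180 mm) (horizontal distance between red_sample and red_balance above 0.168 m and horizontal distance between yellow_sample and yellow_balance above 0.168 m and horizontal distance between green_sample and green_balance above 0.168 m and z of red_sample in the frame of rotor between 0.027 and 0.042 m and angle between each of red_sample, red_balance, yellow_sample, yellow_balance, green_sample, green_balance's own z axis and vertical below 0.2 rad and linear speed of each of red_sample, red_balance, yellow_sample, yellow_balance, green_sample, green_balance below 0.03 m/s and z of red_balance in the frame of rotor between 0.027 and 0.042 m and z of yellow_sample in the frame of rotor between 0.027 and 0.042 m and z of yellow_balance in the frame of rotor between 0.027 and 0.042 m and z of green_sample in the frame of rotor between 0.027 and 0.042 m and z of green_balance in the frame of rotor between 0.027 and 0.042 m); the robot touches nothing.
It fails at once if a tube tips over (more than 0.6 rad from upright) (angle between any of red_sample, red_balance, yellow_sample, yellow_balance, green_sample, green_balance, white_1, white_2's own z axis and vertical above 0.6 rad).
It fails at once if a coloured tube is let fall (faster than 1 m/s while no finger touches it, about a 5 cm drop) ((linear speed of red_sample above 1 m/s and contact force between the fingers and red_sample below 0.05 N) or (linear speed of red_balance above 1 m/s and contact force between the fingers and red_balance below 0.05 N) or (linear speed of yellow_sample above 1 m/s and contact force between the fingers and yellow_sample below 0.05 N) or (linear speed of yellow_balance above 1 m/s and contact force between the fingers and yellow_balance below 0.05 N) or (linear speed of green_sample above 1 m/s and contact force between the fingers and green_sample below 0.05 N) or (linear speed of green_balance above 1 m/s and contact force between the fingers and green_balance below 0.05 N)).
It fails at once if a white-capped tube is lifted or shoved (more than 15 mm) (distance of any of white_1, white_2 from where it was at the start of the episode above 0.015 m).
It also fails if it takes over 93 s, if anything falls off the work surface, if the arm or the gripper's body presses on something with over 40 N, if the wrist force passes 120 N, or if a joint passes its speed limit or range.

## Working session

There is one attempt and no reset: what is moved stays moved. The work goes in short steps, Python scripts to look and compute and a tool call to move; the robot and the scene stay as the last step left them, time stands still between calls to the robot, and variables do not carry over. Pictures are saved under pics/ and viewed, and the job is handed in when it is done.

Besides the shell and the picture viewer there is one more tool, called after ">>>" as a command line: name --pt "numbers of a row" for each row, then --argument value for the rest. step_arm: Moves the arm, as the interface text tells. Its arguments: {"type":"object","properties":{"steps":{"type":"array","items":{"type":"array","items":{"type":"number"}}},"force":{"type":"number"}},"required":["steps"]}

```bash
mkdir -p pics
python3 - <<'E'
from workcell import env
import cv2,numpy as np
o=env.get_obs()
print({k:np.round(v,3) for k,v in o.items()})
for n in("top","side"):
    im=env.camera(n); cv2.imwrite(f"pics/{n}0.png",im[:,:,::-1]); c=env.get_calibration(n)
    print(n,{k:np.round(v,3) for k,v in c.items()})
E
```

```text
{'time_s': np.float64(0.0), 'joint_positions': array([ 1.121,  0.159,  1.598, -0.   ,  1.386, -0.21 ]), 'joint_vel': array([ 0.001,  0.002, -0.001, -0.001,  0.   ,  0.001]), 'joint_efforts': array([ 2.0000e-03, -3.8556e+01, -3.2212e+01,  7.0000e-02,  3.8000e-02,
       -0.0000e+00]), 'tool_pos': array([136.329, 558.006, 230.643]), 'tcp_rot': array([-3.760e-01, -3.118e+00,  3.000e-03]), 'wrist_force': array([-0.261,  0.527, -0.077]), 'moment': array([-0.023,  0.027, -0.036]), 'width': np.float64(92.379)}
top {'fx': np.float64(429.465), 'fy': np.float64(429.465), 'cx': np.float64(256.735), 'cy': np.float64(191.271), 'extrinsics': array([[ 1.100000e-02,  9.780000e-01, -2.070000e-01,  3.183850e+02],
       [-1.000000e+00,  1.100000e-02, -2.000000e-03, -2.503300e+01],
       [ 1.000000e-03,  2.070000e-01,  9.780000e-01,  1.159733e+03],
       [ 0.000000e+00,  0.000000e+00,  0.000000e+00,  1.000000e+00]])}
side {'fx': np.float64(456.017), 'fy': np.float64(456.017), 'cx': np.float64(254.624), 'cy': np.float64(187.846), 'extrinsics': array([[ 9.93000e-01,  6.50000e-02, -9.60000e-02,  4.46785e+02],
       [-1.16000e-01,  5.79000e-01, -8.07000e-01, -9.74469e+02],
       [ 3.00000e-03,  8.13000e-01,  5.82000e-01,  7.49471e+02],
       [ 0.00000e+00,  0.00000e+00,  0.00000e+00,  1.00000e+00]])}
```

View pics/top0.png

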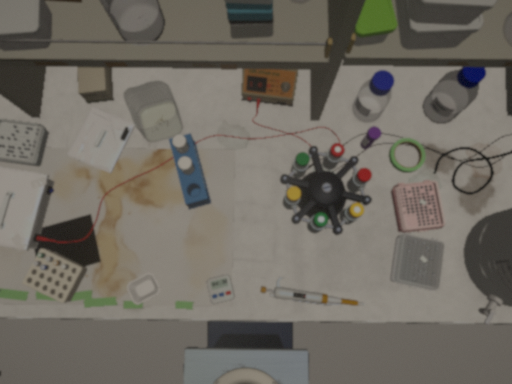

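View pics/side0.png

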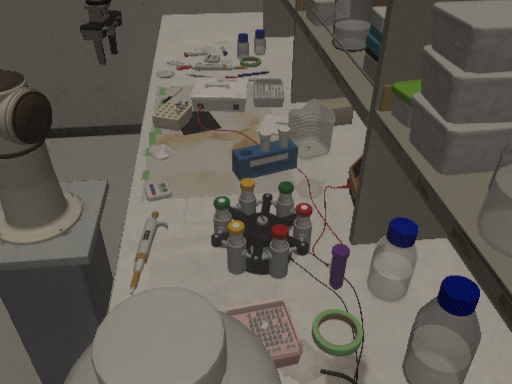

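```bash
cat > h.py <<'E'
from workcell import env
import cv2,numpy as np
def proj(P,n):
    c=env.get_calibration(n); E=np.array(c["extrinsics"]); P=np.atleast_2d(P)
    q=(P-E[:3,3])@E[:3,:3]
    return np.c_[c["cx"]+c["fx"]*q[:,0]/-q[:,2], c["cy"]+c["fy"]*(-q[:,1])/-q[:,2]]
def ray(rc,n,z):
    c=env.get_calibration(n); E=np.array(c["extrinsics"])
    d=E[:3,:3]@np.array([(rc[1]-c["cx"])/c["fx"],-(rc[0]-c["cy"])/c["fy"],-1])
    t=(z-E[2,3])/d[2]; return E[:3,3]+t*d
def crop(im,r0,r1,c0,c1,s,f):
    cv2.imwrite(f,cv2.resize(im[r0:r1,c0:c1,::-1],None,fx=s,fy=s,interpolation=cv2.INTER_CUBIC))
E
python3 - <<'E'
from h import *
im=env.camera("top"); np.save("top.npy",im); crop(im,120,245,160,400,3.3,"pics/ctop.png")
im2=env.camera("side"); np.save("side.npy",im2); crop(im2,110,300,190,370,3.1,"pics/cside.png")
names="red_sample red_balance yellow_sample yellow_balance green_sample green_balance white_1".split()
for cam in("top","side"):
  for n in names+["rotor","rack"]:
    zt=147 if "_" in n else 0
    if n=="white_1": zt=125
    for d in env.spot_in(n,cam)[:3]:
        print(cam,n,round(d["p"],2),np.round(d["centre"],1),np.round(ray(d["centre"],cam,zt)))
E
```

```text
top red_sample 0.69 [150.2 337. ] [ 639. -220.  147.]
top red_sample 0.31 [211.9 354.5] [ 485. -257.  147.]
top red_balance 0.63 [172.9 362.2] [ 582. -280.  147.]
top red_balance 0.51 [133.7 371.5] [ 682. -307.  147.]
top yellow_sample 0.74 [212.5 354.6] [ 484. -258.  147.]
top yellow_sample 0.63 [220.3 320. ] [ 464. -175.  147.]
top yellow_balance 0.74 [174.  363.7] [ 579. -283.  147.]
top yellow_balance 0.6 [194.  293.1] [ 527. -111.  147.]
top green_sample 0.63 [221.3 323. ] [ 462. -182.  147.]
top green_balance 0.68 [161.1 302.6] [ 610. -135.  147.]
top green_balance 0.29 [180.5 195.3] [558. 126. 147.]
top white_1 0.65 [141.3 179. ] [665. 174. 125.]
top white_1 0.59 [164.8 189.2] [603. 146. 125.]
top white_1 0.36 [175.7 360.9] [ 580. -282.  125.]
top rotor 0.87 [187.6 321.9] [ 577. -203.    0.]
top rack 0.7 [180.1 195.3] [594. 148.   0.]
side red_sample 0.63 [216.8 302.3] [ 633. -253.  147.]
side red_balance 0.93 [237.2 279.4] [ 575. -310.  147.]
side red_balance 0.93 [262.5 338.9] [ 674. -392.  147.]
side yellow_sample 0.63 [233.4 234.3] [ 488. -289.  147.]
side green_sample 0.85 [206.4 219.5] [ 463. -199.  147.]
side green_sample 0.23 [134.3 285.7] [659. 100. 147.]
side green_balance 0.67 [192.  286.9] [ 616. -163.  147.]
side green_balance 0.17 [231.7 234.1] [ 488. -284.  147.]
side white_1 0.52 [131.6 282.8] [661. 155. 125.]
side white_1 0.5 [138.8 263. ] [600. 121. 125.]
side rotor 0.89 [233.8 261. ] [ 564. -131.    0.]
side rotor 0.31 [215.2 300.3] [675. -70.   0.]
side rack 0.62 [156.6 259.7] [606. 229.   0.]
side rack 0.29 [187.  244.1] [541.  72.   0.]
```

View pics/ctop.png

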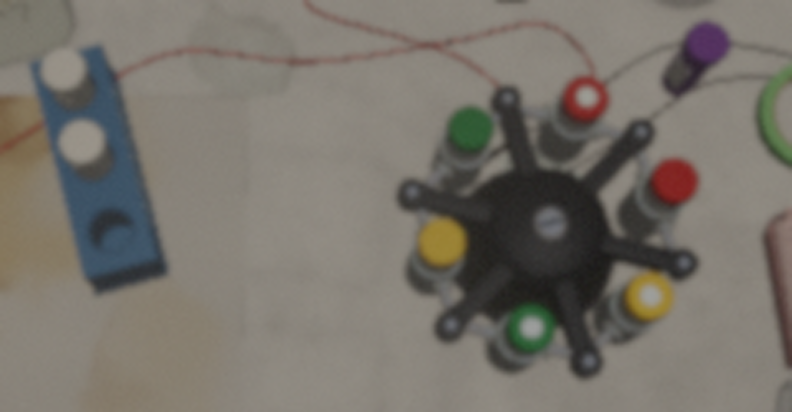

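View pics/cside.png

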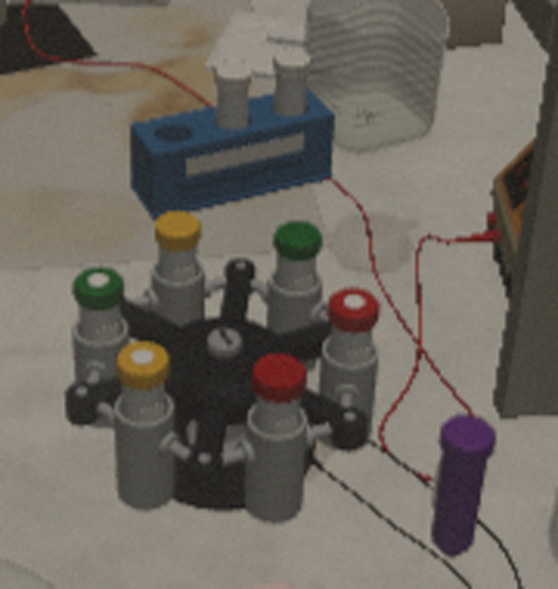

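```bash
cat >> h.py <<'E'
from scipy.optimize import least_squares
HUE={"r":[(0,6),(172,180)],"y":[(18,32)],"g":[(50,85)]}
def capmask(im,col,c0,win=14):
    hsv=cv2.cvtColor(im,cv2.COLOR_RGB2HSV); m=np.zeros(im.shape[:2],bool)
    if col=="w":
        m=(hsv[...,1]<60)&(hsv[...,2]>135)
    else:
        for a,b in HUE[col]: m|=(hsv[...,0]>=a)&(hsv[...,0]<=b)
        m&=(hsv[...,1]>110)&(hsv[...,2]>50)
    w=np.zeros_like(m); r,c=int(round(c0[0])),int(round(c0[1])); w[r-win:r+win+1,c-win:c+win+1]=1
    m=(m&w).astype(np.uint8)
    n,l,s,_=cv2.connectedComponentsWithStats(m)
    k=1+np.argmax(s[1:,4]); pts=np.argwhere(l==k)[:,::-1].astype(np.int32)
    h=cv2.convexHull(pts); M=cv2.moments(h.astype(np.float32)); return np.array([M["m10"]/M["m00"],M["m01"]/M["m00"]]),M["m00"]
A=np.linspace(0,2*np.pi,40,endpoint=False)
def capcent(x,y,zt,cam,h=15,r=17.5):
    P=np.array([[x+r*np.cos(a),y+r*np.sin(a),z] for z in(zt-h,zt) for a in A])
    hull=cv2.convexHull(proj(P,cam).astype(np.float32)); M=cv2.moments(hull)
    return np.array([M["m10"]/M["m00"],M["m01"]/M["m00"]]),M["m00"]
E
python3 - <<'E'
from h import *
T={"top":dict(RS=("r",(150,337)),RB=("r",(174,364)),YS=("y",(210,356)),GS=("g",(219,321)),YB=("y",(192,294)),GB=("g",(158,302)),W1=("w",(163,185)),W2=("w",(141,179))),
"side":dict(RS=("r",(210,303)),RB=("r",(232,280)),YS=("y",(228,236)),GS=("g",(203,222)),YB=("y",(185,247)),GB=("g",(188,286)),W1=("w",(132,265)),W2=("w",(128,284)))}
meas={}
for cam in T:
    im=np.load(cam+".npy")
    for n,(c,p) in T[cam].items():
        try: m,a=capmask(im,c,p)
        except Exception as e: print(cam,n,"fail",e); continue
        meas[cam,n]=m
        zt=125 if n[0]=="W" else 147
        s=least_squares(lambda v:capcent(v[0],v[1],zt,cam)[0]-m,[560,-100])
        print(cam,n,m.round(1),round(a),"expect",round(capcent(*s.x,zt,cam)[1]),s.x.round(1))
order=["RS","RB","YS","GS","YB","GB"]
for cams in(["top"],["side"],["top","side"]):
    def f(v):
        return np.concatenate([capcent(v[0]+90*np.cos(v[2]-k*np.pi/3),v[1]+90*np.sin(v[2]-k*np.pi/3),147,c)[0]-meas[c,n] for c in cams for k,n in enumerate(order)])
    s=least_squares(f,[555,-200,0]); print(cams,s.x.round(3),np.abs(s.fun).max().round(2)); v=s.x
print([(n,np.round([v[0]+90*np.cos(v[2]-k*np.pi/3),v[1]+90*np.sin(v[2]-k*np.pi/3)],1)) for k,n in enumerate(order)])
E
```

```text
top RS [336.9 149.8] 124 expect 177 [576.5 -94.8]
top RB [363.7 174.6] 132 expect 178 [ 551.7 -103.3]
top YS [356.  209.4] 155 expect 189 [ 492.8 -262.7]
top GS [320.5 218.6] 126 expect 181 [ 456.3 -114.3]
top YB [294. 193.] 164 expect 179 [ 531.4 -113.8]
top GB [302.4 158.7] 65 expect 177 [ 618.1 -134.6]
top W1 [184.3 162.4] 96 expect 169 [609.4   2. ]
top W2 [178.5 140.1] 98 expect 168 [ 675.5 -100. ]
side RS [303.5 209.6] 164 expect 217 [ 642.9 -220.1]
side RB [279.5 231.3] 212 expect 250 [ 580.1 -284.3]
side YS [235.7 227.4] 209 expect 244 [ 492.9 -262.2]
side GS [226.2 200.8] 12 expect 205 [ 479.4 -170.1]
side YB [247. 184.] 144 expect 181 [ 531.8 -110.6]
side GB [285.7 185.4] 68 expect 183 [ 620.3 -126. ]
side W1 [268.7 126. ] 310 expect 174 [ 560. -100.]
side W2 [278.7 123.1] 325 expect 174 [ 560. -100.]
['top'] [ 5.55577e+02 -1.99304e+02 -2.51000e-01] 0.49
['side'] [ 5.58002e+02 -1.95305e+02 -2.59000e-01] 3.75
['top', 'side'] [ 5.56594e+02 -1.97897e+02 -2.55000e-01] 4.36
[('RS', array([ 643.7, -220.6])), ('RB', array([ 580.5, -284.7])), ('YS', array([ 493.4, -262. ])), ('GS', array([ 469.5, -175.2])), ('YB', array([ 532.7, -111.1])), ('GB', array([ 619.8, -133.8]))]
```

```bash
sed -i 's/"g":\[(50,85)\]/"g":[(50,90)]/; s/m&=(hsv\[...,1\]>110)&(hsv\[...,2\]>50)/m\&=(hsv[...,1]>(110 if col!="g" else 75))\&(hsv[...,2]>(50 if col!="g" else 30))/' h.py
python3 - <<'E'
from h import *
for cam,pts in(("top",[(158,302),(219,321),(162,185),(162,191),(150,180)]),("side",[(203,222),(188,286),(198,222),(132,265),(128,284),(131,277),(140,265)])):
    hsv=cv2.cvtColor(np.load(cam+".npy"),cv2.COLOR_RGB2HSV)
    for p in pts: print(cam,p,hsv[p[0]-1:p[0]+2,p[1]-1:p[1]+2].reshape(-1,3).mean(0).round())
im=np.load("side.npy"); crop(im,105,195,220,340,6,"pics/rs.png")
im=np.load("top.npy"); crop(im,125,215,150,230,7,"pics/rt.png")
E
```

```text
top (158, 302) [ 63. 119.  90.]
top (219, 321) [ 61.   3. 155.]
top (162, 185) [ 19.  27. 152.]
top (162, 191) [ 49.  25. 117.]
top (150, 180) [20. 22. 82.]
side (203, 222) [56. 93. 86.]
side (188, 286) [ 62. 121.  73.]
side (198, 222) [ 36.  59. 120.]
side (132, 265) [ 19.  32. 151.]
side (128, 284) [ 19.  32. 152.]
side (131, 277) [ 19.  25. 136.]
side (140, 265) [20. 24. 86.]
```

View pics/rs.png

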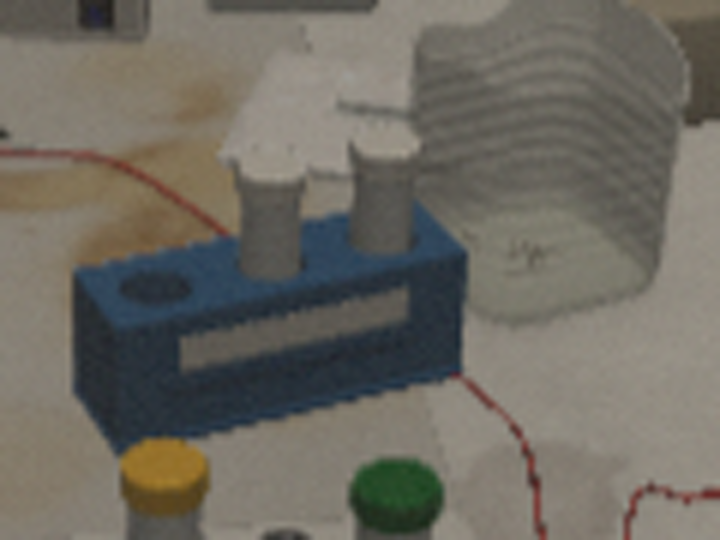

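View pics/rt.png

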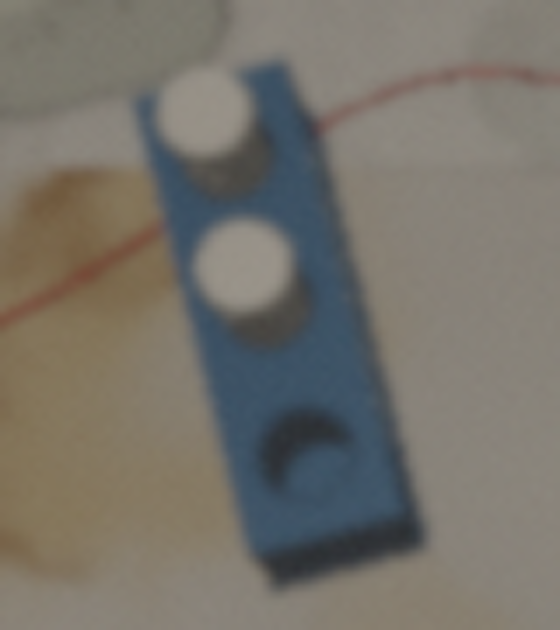

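```bash
cat > m.py <<'E'
from h import *
from scipy.optimize import minimize
T={"top":dict(RS=("r",(150,337)),RB=("r",(174,364)),YS=("y",(210,356)),GS=("g",(219,321)),YB=("y",(192,294)),GB=("g",(158,302)),W1=("w",(163,185)),W2=("w",(141,179))),
"side":dict(RS=("r",(210,303)),RB=("r",(232,280)),YS=("y",(228,236)),GS=("g",(203,222)),YB=("y",(185,247)),GB=("g",(188,286)))}
meas={}
for cam in T:
    im=np.load(cam+".npy")
    for n,(c,p) in T[cam].items():
        m,a=capmask(im,c,p); meas[cam,n]=m
        zt=125 if n[0]=="W" else 147
        h=15 if n[0]!="W" else 3
        s=least_squares(lambda v:capcent(v[0],v[1],zt,cam,h)[0]-m,[560,-100],diff_step=1e-2)
        print(cam,n,m.round(1),round(a),"expect",round(capcent(*s.x,zt,cam,h)[1]),s.x.round(1))
order=["RS","RB","YS","GS","YB","GB"]
for cams in(["top"],["side"],["top","side"]):
    def f(v):
        return np.concatenate([capcent(v[0]+90*np.cos(v[2]-k*np.pi/3),v[1]+90*np.sin(v[2]-k*np.pi/3),147,c)[0]-meas[c,n] for c in cams for k,n in enumerate(order)])
    s=least_squares(f,[555,-200,-.25],diff_step=1e-2); print(cams,s.x.round(3),np.abs(s.fun).max().round(2)); v=s.x
    print([(n,np.round([v[0]+90*np.cos(v[2]-k*np.pi/3),v[1]+90*np.sin(v[2]-k*np.pi/3)],1)) for k,n in enumerate(order)])
def boxhull(v,cam):
    R=np.array([[np.cos(v[2]),-np.sin(v[2])],[np.sin(v[2]),np.cos(v[2])]])
    P=[[*(R@[60+sx*94,sy*33]+v[:2]),z] for sx in(-1,1) for sy in(-1,1) for z in(0,72)]
    return cv2.convexHull(proj(np.array(P),cam).astype(np.float32))
hulls={}
for cam,c0 in(("top",(180,190)),("side",(157,262))):
    hsv=cv2.cvtColor(np.load(cam+".npy"),cv2.COLOR_RGB2HSV)
    m=((hsv[...,0]>95)&(hsv[...,0]<125)&(hsv[...,1]>70)).astype(np.uint8)
    n,l,s,ce=cv2.connectedComponentsWithStats(m); 
    ks=[k for k in range(1,n) if s[k,4]>200 and abs(ce[k][0]-c0[1])<30 and abs(ce[k][1]-c0[0])<30]
    print(cam,[s[k] for k in ks])
    hulls[cam]=cv2.convexHull(np.argwhere(l==ks[0])[:,::-1].astype(np.float32))
def iou(v,cam):
    b=boxhull(v,cam); i,_=cv2.intersectConvexConvex(b,hulls[cam]); return i/(cv2.contourArea(b)+cv2.contourArea(hulls[cam])-i)
for cams in(["top"],["side"],["top","side"]):
    s=minimize(lambda u:-sum(iou([u[0],u[1],u[2]/100],c) for c in cams),[545,110,25],method="Nelder-Mead",options=dict(initial_simplex=[[545,110,25],[560,110,25],[545,125,25],[545,110,40]]))
    print(cams,s.x.round(2),-s.fun)
E
python3 m.py
```

```text
top RS [336.9 149.8] 124 expect 180 [ 642.1 -221. ]
top RB [363.7 174.6] 132 expect 186 [ 579.2 -284.9]
top YS [356.  209.4] 155 expect 189 [ 492.8 -262.7]
top GS [320.6 218.5] 156 expect 184 [ 469.5 -177.2]
top YB [294. 193.] 164 expect 179 [ 531.4 -113.8]
top GB [302.3 158.9] 106 expect 177 [ 617.6 -135. ]
top W1 [184.3 162.4] 96 expect 153 [610.  158.5]
top W2 [178.5 140.1] 98 expect 149 [668.2 175.8]
side RS [303.5 209.6] 164 expect 217 [ 642.9 -220.1]
side RB [279.5 231.3] 212 expect 250 [ 580.1 -284.3]
side YS [235.7 227.4] 209 expect 244 [ 492.9 -262.2]
side GS [221.4 202.7] 141 expect 208 [ 468.5 -176. ]
side YB [247. 184.] 144 expect 181 [ 531.7 -111. ]
side GB [285.7 187.2] 128 expect 186 [ 619. -134.]
['top'] [ 5.55480e+02 -1.99096e+02 -2.50000e-01] 0.57
[('RS', array([ 642.7, -221.4])), ('RB', array([ 579.8, -285.7])), ('YS', array([ 492.6, -263.5])), ('GS', array([ 468.3, -176.8])), ('YB', array([ 531.2, -112.4])), ('GB', array([ 618.4, -134.7]))]
['side'] [ 5.55834e+02 -1.97912e+02 -2.51000e-01] 0.14
[('RS', array([ 643. , -220.3])), ('RB', array([ 580.1, -284.6])), ('Y
[... 1404 characters left out ...]
a u:-sum(iou([u[0],u[1],u[2]/100],c) for c in cams),[545,110,25],method="Nelder-Mead",options=dict(initial_simplex=[[545,110,25],[560,110,25],[545,125,25],[545,110,40]]))
                             ~~~^^^^^^^^^^^^^^^^^^^^^^^^
  File "m.py", line 33, in iou
    b=boxhull(v,cam); i,_=cv2.intersectConvexConvex(b,hulls[cam]); return i/(cv2.contourArea(b)+cv2.contourArea(hulls[cam])-i)
  File "m.py", line 23, in boxhull
    return cv2.convexHull(proj(np.array(P),cam).astype(np.float32))
                          ~~~~^^^^^^^^^^^^^^^^^
  File "h.py", line 4, in proj
    c=env.get_calibration(n); E=np.array(c["extrinsics"]); P=np.atleast_2d(P)
ValueError: time passes only in moves, steps and waits
```

```bash
python3 - <<'E'
from workcell import env
import pickle
print(env.get_obs()["time_s"])
pickle.dump({n:env.get_calibration(n) for n in("top","side")},open("cal.pkl","wb"))
E
sed -i 's/^from workcell import env/from workcell import env\nimport pickle\nCAL=pickle.load(open("cal.pkl","rb"))/; s/env.get_calibration(n)/CAL[n]/' h.py
cat > m2.py <<'E'
exec(open("m.py").read().split("for cams in")[0].split("meas={}")[0])
src=open("m.py").read(); exec(src[src.index("def boxhull"):src.index("def iou")])
def mk(h): 
    return cv2.fillConvexPoly(np.zeros((384*4,512*4),np.uint8),np.round(h*4+1.5).astype(np.int32),1)
for cam in hulls: hulls[cam]=cv2.fillConvexPoly(np.zeros((384*4,512*4),np.uint8),np.round(hulls[cam]*4+1.5).astype(np.int32),1)
hulls={c:cv2.dilate(h,np.ones((4,4),np.uint8)) for c,h in hulls.items()}
def iou(v,cam):
    b=mk(boxhull(v,cam)); return (b&hulls[cam]).sum()/(b|hulls[cam]).sum()
for cams in(["top"],["side"],["top","side"]):
    s=minimize(lambda u:-sum(iou([u[0],u[1],u[2]/100],c) for c in cams),[552,141,29],method="Nelder-Mead",options=dict(initial_simplex=[[552,141,29],[560,141,29],[552,148,29],[552,141,36]]))
    print(cams,s.x.round(2),-s.fun)
for c in hulls:
    im=np.load(c+".npy"); r=(125,215,150,230) if c=="top" else (105,195,220,340)
    big=cv2.resize(im[r[0]:r[1],r[2]:r[3],::-1],None,fx=6,fy=6)
    h=boxhull([s.x[0],s.x[1],s.x[2]/100],c).reshape(-1,2); cv2.polylines(big,[np.round((h-[r[2],r[0]]+.5)*6).astype(np.int32)],True,(0,0,255),1)
    ang=s.x[2]/100
    for zz,k in((72,0),(125,1),(125,2)):
        P=np.array([[s.x[0]+60*k*np.cos(ang)+17*np.cos(a),s.x[1]+60*k*np.sin(ang)+17*np.sin(a),zz] for a in A])
        cv2.polylines(big,[np.round((proj(P,c)-[r[2],r[0]]+.5)*6).astype(np.int32)],True,(0,255,0),1)
    cv2.imwrite(f"pics/fit_{c}.png",big)
E
python3 m2.py
```

```text
1.1
top [array([172, 135,  36,  69, 871], dtype=int32)]
side [array([ 233,  139,   65,   41, 1158], dtype=int32)]
['top'] [556.58 137.25  34.48] 0.7524532376385404
['side'] [553.7  146.26  24.02] 0.8956980870769498
['top', 'side'] [559.26 140.13  34.61] 1.6521707831388226
```

View pics/fit_top.png

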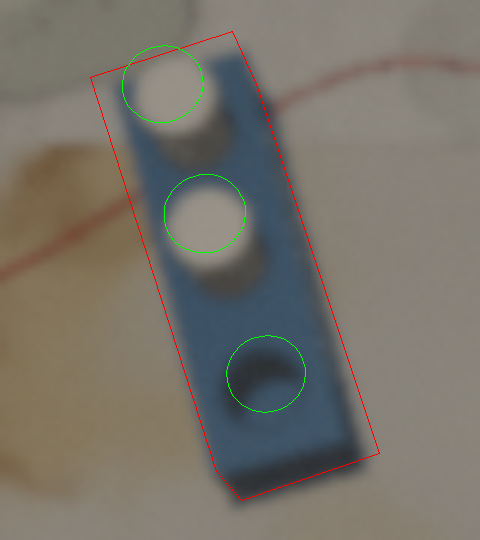

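View pics/fit_side.png

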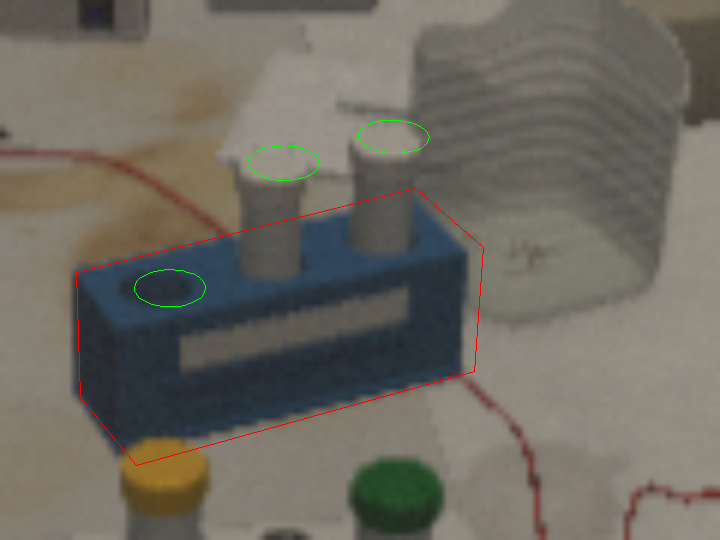

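Run:
```python
from h import *
def c(n,pts,off,z):
    for p in pts: print(n,p,ray((p[1]/6-.5+off[0],p[0]/6-.5+off[1]),n,z).round(1))
c("top",[(118,87),(238,55),(352,443),(218,475),(262,388)],(125,150),72)
c("top",[(174,94),(209,222)],(125,150),125)
c("side",[(76,270),(416,202),(466,250),(122,328),(156,288)],(105,220),72)
c("side",[(76,392),(120,448),(460,375)],(105,220),0)
c("side",[(270,164),(385,140)],(105,220),125)
```

```text
top (118, 87) [688.4 210.9  72. ]
top (238, 55) [703.9 158.4  72. ]
top (352, 443) [529.  101.7  72. ]
top (218, 475) [514.4 158.7  72. ]
top (262, 388) [552.8 141.4  72. ]
top (174, 94) [667.6 175.6 125. ]
top (209, 222) [611.8 158.3 125. ]
side (76, 270) [516.2 161.4  72. ]
side (416, 202) [690.8 208.7  72. ]
side (466, 250) [706.6 159.2  72. ]
side (122, 328) [533.5 106.5  72. ]
side (156, 288) [552.8 140.5  72. ]
side (76, 392) [514.5 164.1  -0. ]
side (120, 448) [531.9 112.7   0. ]
side (460, 375) [707.6 158.1   0. ]
side (270, 164) [609.4 159.7 125. ]
side (385, 140) [667.5 177.3 125. ]
```

```bash
cat > t.py <<'E'
import numpy as np,sys
from scipy.spatial.transform import Rotation as R
from workcell import env
# usage: t.py x y z yawdeg : shift in tool axes (cm) & turn from the measured pose
o=env.get_obs(); p=o["tool_pos"]; r=R.from_rotvec(o["tcp_rot"])
x,y,z,yaw=map(float,sys.argv[1:5]); a=np.radians(yaw)
Y=np.array([np.cos(a),np.sin(a),0]); Z=np.array([0,0,-1.]); X=np.cross(Y,Z)
T=R.from_matrix(np.c_[X,Y,Z])
d=r.inv().apply(np.array([x,y,z])-p)/10; q=(r.inv()*T).as_rotvec(degrees=True)
m=r.as_matrix()
print("t",round(o["time_s"],2),"pos",p.round(1),"yaw",np.degrees(np.arctan2(m[1,1],m[0,1])).round(2),"tilt",np.degrees(np.arccos(-m[2,2])).round(2),"w",o["width"].round(1),"F",o["wrist_force"].round(1),"q",o["joint_positions"].round(2))
print("shift cm",d.round(3),"turn deg",q.round(2),"rows",round(np.linalg.norm(d)/4.17,1))
E
python3 t.py 553 141 290 106.6
```

```text
Traceback (most recent call last):
  File "t.py", line 11, in <module>
    print("t",round(o["time_s"],2),"pos",p.round(1),"yaw",np.degrees(np.arctan2(m[1,1],m[0,1])).round(2),"tilt",np.degrees(np.arccos(-m[2,2])).round(2),"w",o["width"].round(1),"F",o["wrist_force"].round(1),"q",o["joint_positions"].round(2))
                                                                                                                                                            ^^^^^^^^^^^^^^^^
AttributeError: 'float' object has no attribute 'round'
```

```bash
sed -i 's/o\["width"\].round(1)/round(float(o["width"]),1)/; s/o\["wrist_force"\].round/np.array(o["wrist_force"]).round/; s/o\["joint_positions"\].round/np.array(o["joint_positions"]).round/; s/p=o\["tool_pos"\]/p=np.array(o["tool_pos"])/' t.py; python3 t.py 553 141 290 106.6
```

```text
t 1.1 pos [136.6 558.5 231.6] yaw 76.26 tilt 0.0 w 92.0 F [-0.6 -0.2  0.1] q [ 1.12  0.16  1.6   0.    1.39 -0.21]
shift cm [-50.366 -30.67   -5.84 ] turn deg [  0.     0.   -30.34] rows 14.2
```

>>> step_arm --pt "-4 -2.5 -4 0 0 -4 6" --pt "-8 -5 -5.8 0 0 -9 6" --pt "-11.5 -7 -5.8 0 0 -15 6" --pt "-15 -9.1 -5.8 0 0 -21 6" --pt "-18.4 -11.2 -5.8 0 0 -27 6" --pt "-21.8 -13.3 -5.8 0 0 -30.3 6" --pt "-25.2 -15.4 -5.8 0 0 -30.3 6" --pt "-28.6 -17.4 -5.8 0 0 -30.3 6" --pt "-32 -19.5 -5.8 0 0 -30.3 6" --pt "-35.4 -21.6 -5.8 0 0 -30.3 6" --pt "-38.8 -23.6 -5.8 0 0 -30.3 6" --pt "-42 -25.6 -5.8 0 0 -30.3 6" --force 25

```text
time_s: 2.1
tool_pos: [478.4, 215.1, 289.8]
tcp_rot: [-0.452, 3.108, 0.0]
wrist_force: [0.8, 0.4, -0.1]
width: 59.9
```

```bash
python3 t.py 579.9 -285.4 270 106.6
```

```text
t 2.1 pos [478.4 215.1 289.8] yaw 106.55 tilt 0.04 w 59.9 F [ 0.8  0.4 -0.1] q [ 0.19 -0.01  1.66  0.    1.49 -1.67]
shift cm [  4.524 -50.867   1.978] turn deg [ 0.    0.04 -0.05] rows 12.3
```

>>> step_arm --pt "0.4 -4 0 0 0 0 6" --pt "0.7 -8 0 0 0 0 6" --pt "1.1 -12 0 0 0 0 6" --pt "1.4 -16 0 0 0 0 6" --pt "1.8 -20 0 0 0 0 6" --pt "2.1 -24 0 0 0 0 6" --pt "2.5 -28 0 0 0 0 6" --pt "2.9 -32 0 0 0 0 6" --pt "3.2 -36 0 0 0 0 6" --pt "3.6 -40 0 0 0 0 6" --pt "4 -44 0 0 0 0 6" --pt "4.3 -48 0 0 0 0 6"

```text
time_s: 3.1
tool_pos: [572.7, -257.7, 289.6]
tcp_rot: [-0.452, 3.109, -0.0]
wrist_force: [0.6, 0.1, 0.3]
width: 60.3
```

>>> step_arm --pt "0.2 -2.9 2 0 0 0 6" --pt "0.2 -2.9 2 0 0 0 6" --pt "0.2 -2.9 2 0 0 0 6"

```text
time_s: 3.35
tool_pos: [578.3, -284.8, 267.5]
tcp_rot: [0.449, -3.107, -0.005]
wrist_force: [-0.7, 0.8, 1.1]
width: 60.3
```

```bash
python3 t.py 579.9 -285.4 137 106.6
python3 - <<'E'
from h import *
crop(env.camera("top"),120,245,280,400,4.5,"pics/a1.png"); crop(env.camera("side"),110,300,190,370,3,"pics/a2.png")
E
```

```text
t 3.35 pos [ 578.3 -284.8  267.5] yaw 106.43 tilt 0.22 w 60.3 F [-0.7  0.8  1.1] q [-0.64  0.32  1.34  0.    1.49 -2.5 ]
shift cm [-0.165 -0.148 13.047] turn deg [ 0.19 -0.12 -0.17] rows 3.1
```

```bash
python3 t.py 579.9 -285.4 137 106.6
```

```text
t 3.45 pos [ 579.2 -283.1  270. ] yaw 106.59 tilt 0.03 w 60.1 F [0.  0.8 0.7] q [-0.64  0.32  1.34  0.    1.49 -2.5 ]
shift cm [ 6.0000e-03 -2.3800e-01  1.3301e+01] turn deg [ 0.01  0.02 -0.01] rows 3.2
```

View pics/a1.png

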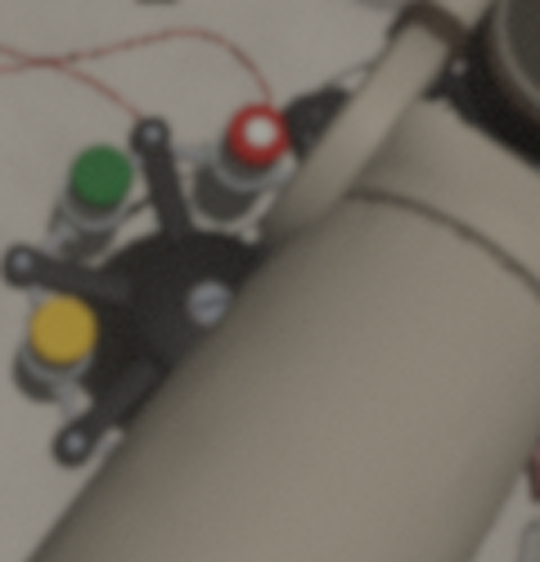

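View pics/a2.png

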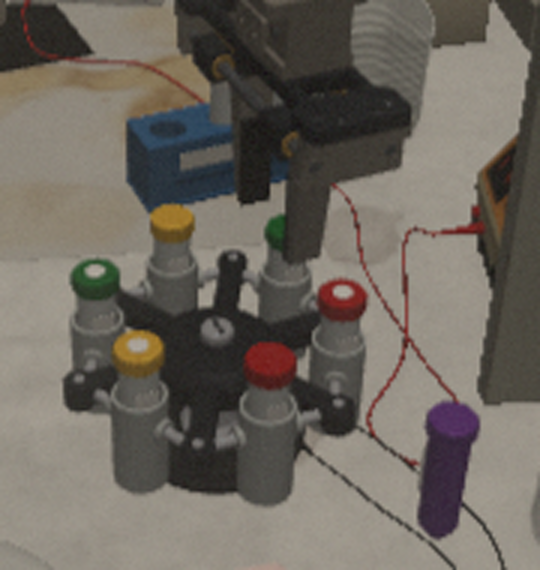

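Run:
```python
from h import *
u=np.array([np.cos(np.radians(106.6)),np.sin(np.radians(106.6)),0]); x=np.array([u[1],-u[0],0])
P=np.array([579.3,-283.3,253])
for s in(30,39,48): print(s,[(((proj(P+k*s*u+j*10*x,"side")[0]-[190,110]+.5)*3).round()) for k in(1,-1) for j in(-1,1)])
```

```text
30 [array([240., 206.]), array([268., 199.]), array([282., 257.]), array([311., 250.])]
39 [array([234., 199.]), array([262., 192.]), array([288., 265.]), array([318., 258.])]
48 [array([229., 192.]), array([256., 185.]), array([295., 274.]), array([324., 266.])]
```

>>> step_arm --pt "0 -0.2 3 0 0 0 6" --pt "0 -0.2 6 0 0 0 6" --pt "0 -0.2 9 0 0 0 6" --pt "0 -0.2 11.5 0 0 0 6" --pt "0 -0.2 13.3 0 0 0 6" --pt "0 -0.2 13.3 0 0 0 6" --pt "0 -0.2 13.3 0 0 0 3" --pt "0 -0.2 13.3 0 0 0 3" --pt "0 -0.2 13.3 0 0 0 3" --pt "0 -0.2 13.3 0 0 0 3" --pt "0 -0.2 13.3 0 0 0 3" --pt "0 -0.2 13.3 0 0 0 3"

```text
time_s: 4.45
tool_pos: [580.7, -286.5, 138.7]
tcp_rot: [-0.452, 3.106, -0.004]
wrist_force: [0.4, 0.1, 6.1]
width: 32.9
```

```bash
python3 t.py 579.9 -285.4 267 106.6
python3 - <<'E'
from h import *
crop(env.camera("side"),110,300,190,370,3,"pics/a3.png")
E
python3 t.py 579.9 -285.4 267 106.6
```

```text
t 4.45 pos [ 580.7 -286.5  138.7] yaw 106.56 tilt 0.19 w 32.9 F [0.4 0.1 6.1] q [-0.64  0.42  1.47  0.    1.25 -2.5 ]
shift cm [  0.018   0.092 -12.829] turn deg [-0.15  0.12 -0.04] rows 3.1
t 4.5 pos [ 580.7 -286.5  138.7] yaw 106.56 tilt 0.19 w 33.1 F [-0.8  1.3  6.1] q [-0.64  0.42  1.47  0.    1.25 -2.5 ]
shift cm [  0.018   0.093 -12.832] turn deg [-0.15  0.12 -0.04] rows 3.1
```

View pics/a3.png

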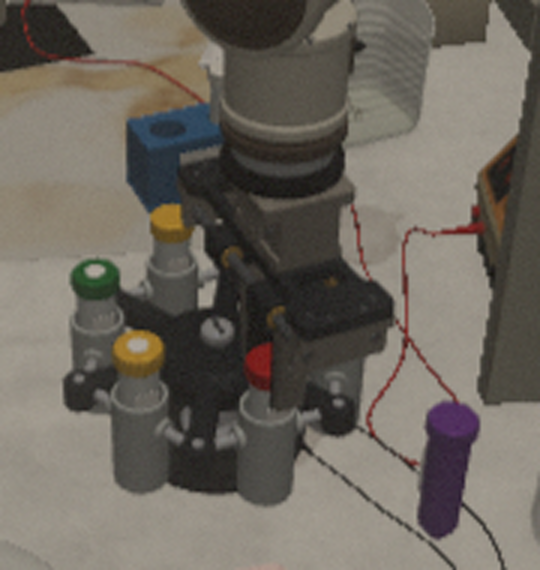

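Run:
```python
from h import *
u=np.array([np.cos(np.radians(106.6)),np.sin(np.radians(106.6)),0]); x=np.array([u[1],-u[0],0])
f=lambda P:((proj(P,"side")[0]-[190,110]+.5)*3).round()
P=np.array([580,-285.5,120])
for s in(17,26,35): print(s,[f(P+k*s*u+j*10*x) for k in(1,-1) for j in(-1,1)])
P[2]=147
print([f(P+17.5*np.array([np.cos(a),np.sin(a),0])) for a in np.arange(0,6.2,np.pi/2)])
crop(env.camera("side"),160,270,230,330,6,"pics/a4.png")
```

```text
17 [array([245., 376.]), array([271., 369.]), array([267., 407.]), array([293., 400.])]
26 [array([240., 369.]), array([266., 361.]), array([273., 416.]), array([299., 408.])]
35 [array([235., 361.]), array([260., 353.]), array([279., 425.]), array([306., 416.])]
[array([296., 356.]), array([266., 341.]), array([245., 360.]), array([275., 375.])]
```

View pics/a4.png

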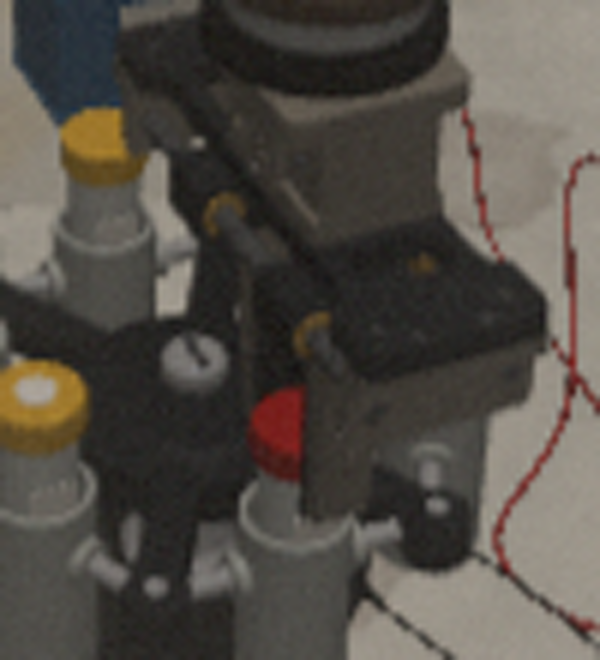

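>>> step_arm --pt "0 0 -1 0 0 0 3" --pt "0 0 -2.5 0 0 0 3" --pt "0 0 -4.5 0 0 0 3" --pt "0 0 -7 0 0 0 3" --pt "0 0 -9.5 0 0 0 3" --pt "0 0 -12 0 0 0 3" --pt "0 0 -14 0 0 0 3" --pt "0 0 -14 0 0 0 3" --pt "0 0 -14 0 0 0 3"

```text
time_s: 5.3
tool_pos: [580.0, -286.2, 277.7]
tcp_rot: [-0.452, 3.107, -0.003]
wrist_force: [0.0, 0.5, -1.0]
width: 33.0
```

```bash
python3 - <<'E'
from h import *
crop(env.camera("side"),90,300,190,370,2.8,"pics/a5.png")
E
python3 t.py 553 141.2 275 106.6
```

```text
t 5.35 pos [ 579.3 -285.6  275.7] yaw 106.56 tilt 0.07 w 33.5 F [-0.2  0.6 -1.7] q [-0.64  0.32  1.32 -0.    1.5  -2.5 ]
shift cm [-9.64  41.663  0.098] turn deg [ 0.05 -0.04 -0.04] rows 10.3
```

View pics/a5.png

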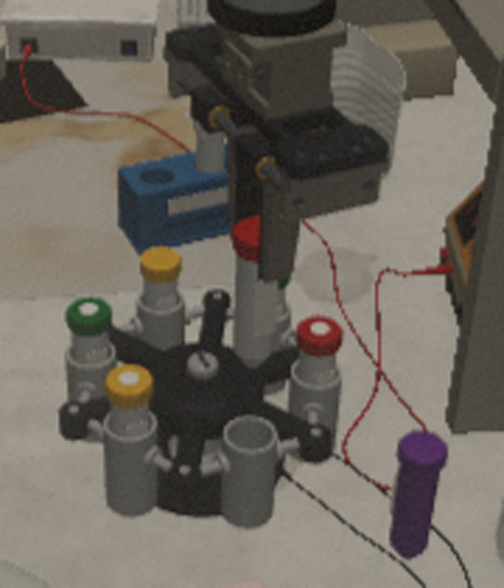

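>>> step_arm --pt "-0.5 2 0 0 0 0 3" --pt "-1.3 5.5 0 0 0 0 3" --pt "-2.2 9.5 0 0 0 0 3" --pt "-3.1 13.5 0 0 0 0 3" --pt "-4.0 17.5 0 0 0 0 3" --pt "-5 21.5 0 0 0 0 3" --pt "-5.9 25.5 0 0 0 0 3" --pt "-6.8 29.5 0 0 0 0 3" --pt "-7.7 33.5 0 0 0 0 3" --pt "-8.7 37.5 0 0 0 0 3" --pt "-9.4 40.5 0 0 0 0 3" --pt "-9.64 41.6 0 0 0 0 3"

```text
time_s: 6.35
tool_pos: [551.4, 144.4, 274.0]
tcp_rot: [0.458, -3.104, -0.003]
wrist_force: [0.3, 0.1, -0.4]
width: 33.2
```

>>> step_arm --pt "0 0 0 0 0 0 3" --pt "0 0 0 0 0 0 3" --pt "0 0 3 0 0 0 3" --pt "0 0 6 0 0 0 3" --pt "0 0 7 0 0 0 3" --pt "0 0 7 0 0 0 3" --pt "0 0 7 0 0 0 3"

```text
time_s: 6.93
tool_pos: [553.6, 139.1, 206.6]
tcp_rot: [0.45, -3.108, 0.0]
wrist_force: [0.1, -0.2, -0.8]
width: 33.1
```

```bash
python3 - <<'E'
from h import *
crop(env.camera("side"),60,200,200,340,4,"pics/a6.png")
crop(env.camera("top"),120,220,140,240,5,"pics/a7.png")
E
python3 t.py 553 141.2 116 106.6;python3 - <<'E'
from h import *
for n in("side",):
  for d in env.spot_in("red_balance",n): print(d["p"],np.round(d["centre"]))
# expected tube projection
f=lambda P:((proj(np.array(P),"side")[0]-[200,60]+.5)*4).round()
print("hole",f([553,141.2,72]),"tip if right",f([553,141.2,97]),"captop",f([553,141.2,212]))
E
python3 t.py 553 141.2 116 106.6
```

```text
t 7.03 pos [554.8 139.7 208.6] yaw 106.51 tilt 0.18 w 33.3 F [-0.1 -0.1  0.4] q [ 0.04  0.17  1.63 -0.    1.34 -1.82]
shift cm [0.16  0.2   9.262] turn deg [-0.05  0.17 -0.09] rows 2.2
0.86 [263. 339.]
0.75 [126. 246.]
hole [184. 371.] tip if right [184. 341.] captop [182. 192.]
t 7.08 pos [554.9 139.9 208.8] yaw 106.52 tilt 0.21 w 33.3 F [ 0.6 -0.7 -1. ] q [ 0.04  0.17  1.63 -0.    1.34 -1.82]
shift cm [0.176 0.184 9.28 ] turn deg [-0.06  0.2  -0.08] rows 2.2
```

View pics/a6.png

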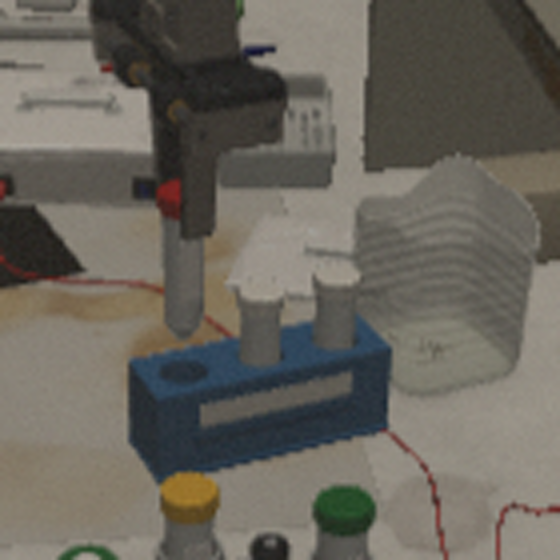

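View pics/a7.png

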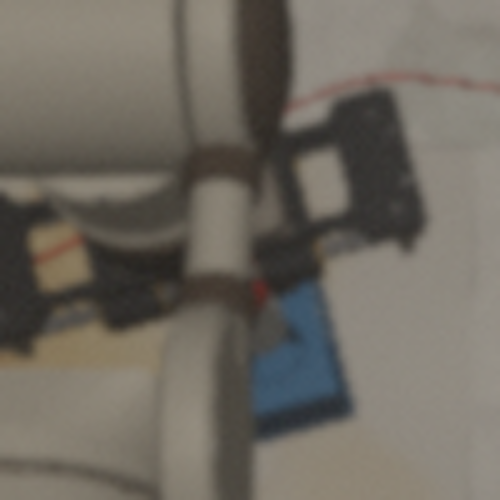

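>>> step_arm --pt "0.1 0.1 1 0 0 0 3" --pt "0.1 0.1 2.5 0 0 0 3" --pt "0.1 0.1 4 0 0 0 3" --pt "0.1 0.1 5 0 0 0 3" --pt "0.1 0.1 5 0 0 0 3"

```text
time_s: 7.5
tool_pos: [550.8, 141.0, 154.2]
tcp_rot: [0.452, -3.105, -0.001]
wrist_force: [0.2, -0.3, -0.8]
width: 33.4
```

```bash
python3 t.py 553 141.2 116 106.6
```

```text
t 7.5 pos [550.8 141.  154.2] yaw 106.57 tilt 0.22 w 33.4 F [ 0.2 -0.3 -0.8] q [ 0.04  0.22  1.69 -0.    1.24 -1.82]
shift cm [-0.231 -0.05   3.816] turn deg [ 0.05 -0.22 -0.03] rows 0.9
```

>>> step_arm --pt "0 0 1 0 0 0 3" --pt "0 0 2 0 0 0 3" --pt "0 0 2.8 0 0 0 3" --pt "0 0 3.3 0 0 0 3" --pt "0 0 3.3 0 0 0 3"

```text
time_s: 7.92
tool_pos: [551.3, 141.0, 122.0]
tcp_rot: [0.452, -3.106, -0.0]
wrist_force: [-0.7, 0.3, -0.2]
width: 33.1
```

>>> step_arm --pt "0 0 0.2 0 0 0 3" --pt "0 0 0.3 0 0 0 3" --pt "0 0 0.3 0 0 0 3"

```text
time_s: 8.17
tool_pos: [552.4, 141.1, 120.8]
tcp_rot: [-0.452, 3.108, -0.0]
wrist_force: [-0.4, 0.4, -0.9]
width: 33.5
```

```bash
for i in 1 2 3; do python3 t.py 553 141.2 116 106.6;  python3 - <<'E'
from h import *
crop(env.camera("side"),60,200,200,340,4,"pics/a8.png")
E
done
```

```text
t 8.17 pos [552.4 141.1 120.8] yaw 106.56 tilt 0.02 w 33.5 F [-0.4  0.4 -0.9] q [ 0.04  0.26  1.71 -0.    1.17 -1.82]
shift cm [-0.057 -0.004  0.477] turn deg [-0.01  0.02 -0.04] rows 0.1
t 8.22 pos [552.5 141.1 120.9] yaw 106.56 tilt 0.03 w 33.2 F [-0.1 -0.2 -1. ] q [ 0.04  0.26  1.71  0.    1.17 -1.82]
shift cm [-0.053 -0.002  0.492] turn deg [-0.01  0.03 -0.04] rows 0.1
t 8.27 pos [552.5 141.1 121. ] yaw 106.56 tilt 0.04 w 33.5 F [ 0.2  0.2 -1.4] q [ 0.04  0.25  1.71 -0.    1.17 -1.82]
shift cm [-0.048 -0.     0.502] turn deg [-0.01  0.04 -0.04] rows 0.1
```

View pics/a8.png

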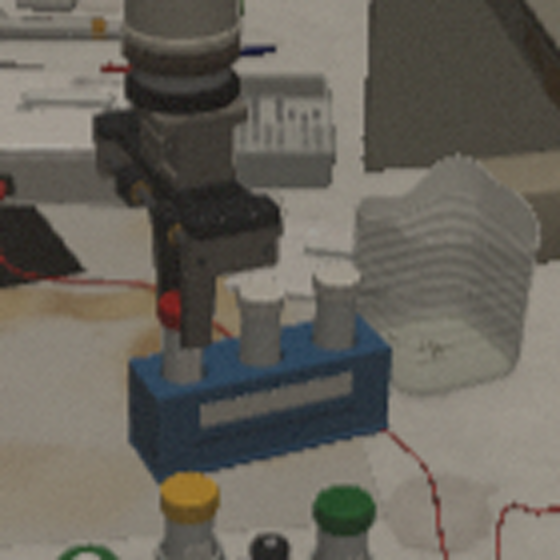

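Not yet seated (about 4 mm to go); go down in small steps until force shows.

>>> step_arm --pt "0 0 0.15 0 0 0 3" --pt "0 0 0.3 0 0 0 3" --pt "0 0 0.3 0 0 0 3"

```text
time_s: 8.57
tool_pos: [552.0, 141.0, 117.3]
tcp_rot: [0.452, -3.108, -0.0]
wrist_force: [-0.2, -0.0, -0.8]
width: 33.2
```

>>> step_arm --pt "0 0 0.1 0 0 0 3" --pt "0 0 0.2 0 0 0 3" --pt "0 0 0.2 0 0 0 3"

```text
time_s: 8.82
tool_pos: [553.2, 141.2, 116.7]
tcp_rot: [-0.452, 3.107, 0.0]
wrist_force: [-0.1, 0.9, 4.8]
width: 33.6
```

>>> step_arm --pt "0 0 0 0 0 0 6" --pt "0 0 0 0 0 0 6" --pt "0 0 0 0 0 0 6" --pt "0 0 0 0 0 0 6" --pt "0 0 -2 0 0 0 6" --pt "0 0 -5 0 0 0 6" --pt "0 0 -9 0 0 0 6" --pt "0 0 -13 0 0 0 6" --pt "0 0 -16 0 0 0 6" --pt "0 0 -16 0 0 0 6" --pt "0 0 -16 0 0 0 6"

```text
time_s: 9.73
tool_pos: [553.4, 141.1, 277.8]
tcp_rot: [-0.452, 3.104, -0.001]
wrist_force: [-0.1, -1.0, 0.2]
width: 59.9
```

```bash
python3 - <<'E'
from h import *
im=env.camera("side"); crop(im,60,200,200,340,4,"pics/a9.png")
m,a=capmask(im,"r",(137,244)); s=least_squares(lambda v:capcent(v[0],v[1],125,"side")[0]-m,[560,130],diff_step=1e-2)
print(m,a,s.x)
E
python3 t.py 492.7 -263.1 275 106.6
```

```text
[244.35555556 137.86868687] 82.5 [550.41238187 144.91163844]
t 9.78 pos [552.2 141.1 275.4] yaw 106.56 tilt 0.01 w 60.2 F [ 0.5 -1.1 -0.4] q [ 0.04  0.12  1.55 -0.    1.47 -1.82]
shift cm [ 17.225 -37.042   0.043] turn deg [-0.01  0.01 -0.04] rows 9.8
```

View pics/a9.png

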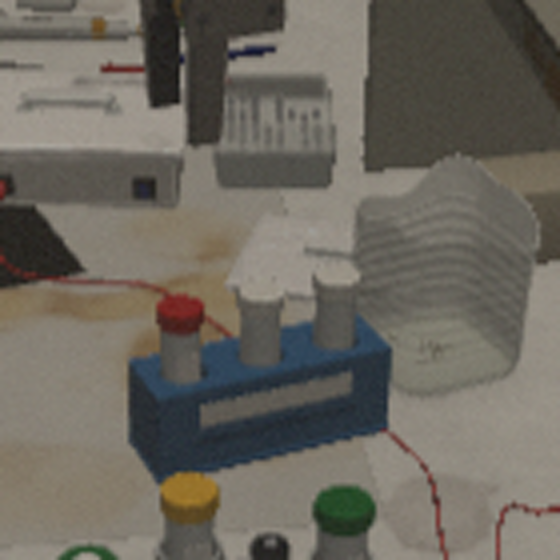

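>>> step_arm --pt "1.6 -3.5 0 0 0 0 6" --pt "3.3 -7.1 0 0 0 0 6" --pt "5 -10.7 0 0 0 0 6" --pt "6.7 -14.3 0 0 0 0 6" --pt "8.3 -17.9 0 0 0 0 6" --pt "10 -21.5 0 0 0 0 6" --pt "11.7 -25.1 0 0 0 0 6" --pt "13.4 -28.7 0 0 0 0 6" --pt "15 -32.3 0 0 0 0 6" --pt "16.4 -35.3 0 0 0 0 6" --pt "17.2 -37 0 0 0 0 6" --pt "17.2 -37 0 0 0 0 6"

```text
time_s: 10.78
tool_pos: [490.9, -265.5, 272.5]
tcp_rot: [0.445, -3.106, -0.004]
wrist_force: [0.3, 1.7, -0.1]
width: 59.9
```

>>> step_arm --pt "0 0 0 0 0 0 6" --pt "0 0 0 0 0 0 6" --pt "0 0 0 0 0 0 6" --pt "0 0 0 0 0 0 6"

```text
time_s: 11.12
tool_pos: [493.1, -261.2, 275.3]
tcp_rot: [0.455, -3.108, -0.001]
wrist_force: [-0.2, -0.1, 0.1]
width: 59.9
```

```bash
python3 t.py 492.7 -263.1 137 106.6
python3 - <<'E'
from h import *
crop(env.camera("side"),90,300,190,370,2.8,"pics/b1.png")
E
python3 t.py 492.7 -263.1 137 106.6
```

```text
t 11.12 pos [ 493.1 -261.2  275.3] yaw 106.67 tilt 0.04 w 59.9 F [-0.2 -0.1  0.1] q [-0.7   0.09  1.59  0.    1.47 -2.57]
shift cm [ 0.092 -0.178 13.832] turn deg [ 0.03 -0.01  0.07] rows 3.3
t 11.17 pos [ 493.1 -261.4  275.5] yaw 106.66 tilt 0.02 w 60.1 F [ 1.2 -0.5 -0.6] q [-0.7   0.09  1.59  0.    1.47 -2.57]
shift cm [ 0.09  -0.156 13.848] turn deg [ 0.02 -0.    0.06] rows 3.3
```

View pics/b1.png

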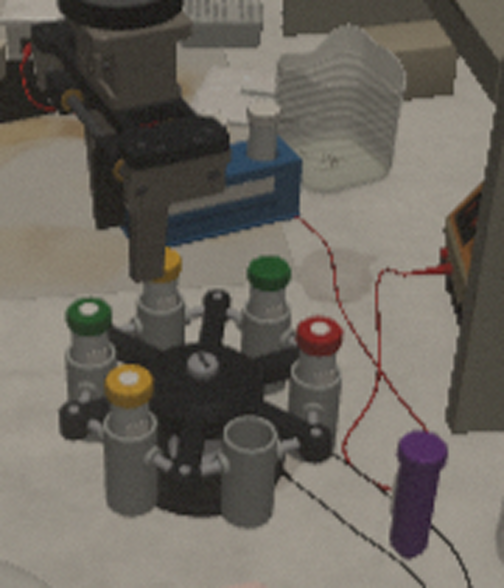

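>>> step_arm --pt "0.1 -0.15 3 0 0 0 6" --pt "0.1 -0.15 6 0 0 0 6" --pt "0.1 -0.15 9 0 0 0 6" --pt "0.1 -0.15 12 0 0 0 6" --pt "0.1 -0.15 13.8 0 0 0 6" --pt "0.1 -0.15 13.8 0 0 0 6" --pt "0.1 -0.15 13.8 0 0 0 6" --pt "0.1 -0.15 13.8 0 0 0 3" --pt "0.1 -0.15 13.8 0 0 0 3" --pt "0.1 -0.15 13.8 0 0 0 3" --pt "0.1 -0.15 13.8 0 0 0 3" --pt "0.1 -0.15 13.8 0 0 0 3"

```text
time_s: 12.17
tool_pos: [492.9, -264.8, 138.8]
tcp_rot: [-0.452, 3.107, -0.003]
wrist_force: [0.2, -0.0, 2.9]
width: 33.2
```

>>> step_arm --pt "0 0 0 0 0 0 3" --pt "0 0 0 0 0 0 3"

```text
time_s: 12.33
tool_pos: [493.0, -264.9, 138.8]
tcp_rot: [-0.452, 3.107, -0.003]
wrist_force: [0.2, -0.6, 6.1]
width: 33.3
```

```bash
python3 - <<'E'
from h import *
crop(env.camera("side"),160,290,190,330,5,"pics/b2.png")
E
python3 t.py 579.9 -285.4 270 106.6
```

```text
t 12.38 pos [ 493.  -264.9  138.8] yaw 106.56 tilt 0.12 w 33.0 F [-0.   0.9  5.2] q [-0.71  0.21  1.73  0.    1.2  -2.57]
shift cm [ -7.763  -4.469 -13.105] turn deg [-0.1   0.07 -0.04] rows 3.8
```

View pics/b2.png

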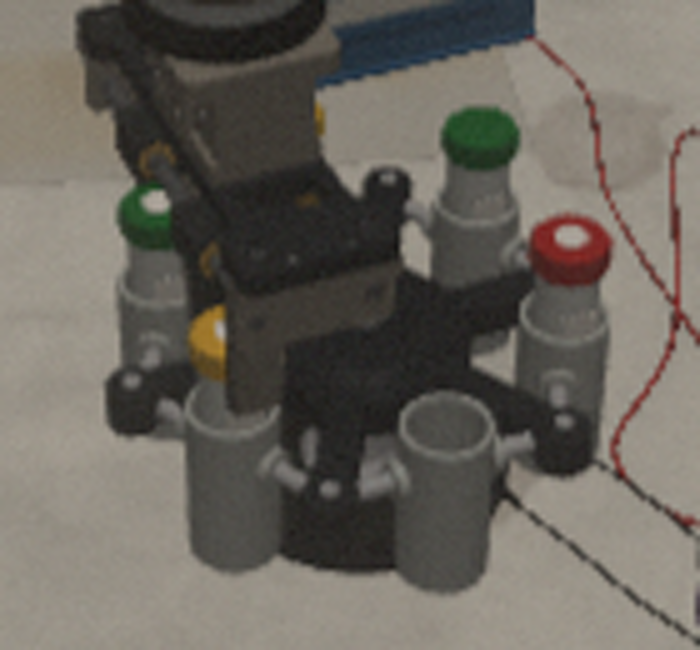

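>>> step_arm --pt "0 0 -1 0 0 0 3" --pt "0 0 -2.5 0 0 0 3" --pt "0 0 -4.5 0 0 0 3" --pt "0 0 -7 0 0 0 3" --pt "0 0 -9 0 0 0 3" --pt "0 0 -10 0 0 0 3" --pt "-2 -1.2 -10 0 0 0 3" --pt "-4.5 -2.7 -10 0 0 0 3" --pt "-6.5 -3.8 -10 0 0 0 3" --pt "-7.7 -4.5 -10 0 0 0 3" --pt "-7.7 -4.5 -10 0 0 0 3" --pt "-7.7 -4.5 -10 0 0 0 3"

```text
time_s: 13.38
tool_pos: [578.6, -285.2, 236.5]
tcp_rot: [0.453, -3.107, -0.002]
wrist_force: [-0.5, 0.0, -1.1]
width: 32.9
```

>>> step_arm --pt "0 0 0 0 0 0 3" --pt "0 0 0 0 0 0 3" --pt "0 0 0 0 0 0 3"

```text
time_s: 13.63
tool_pos: [578.3, -285.4, 237.7]
tcp_rot: [0.452, -3.109, -0.0]
wrist_force: [-0.7, 0.6, -0.0]
width: 33.3
```

```bash
python3 - <<'E'
from h import *
crop(env.camera("side"),140,290,190,330,4.5,"pics/b3.png")
E
python3 t.py 580.4 -286.6 138 106.6
```

```text
t 13.68 pos [ 578.4 -285.5  237.8] yaw 106.54 tilt 0.0 w 33.0 F [ 0.5  0.6 -0.4] q [-0.65  0.33  1.38 -0.    1.43 -2.5 ]
shift cm [-0.161 -0.166  9.985] turn deg [-0.   -0.   -0.06] rows 2.4
```

View pics/b3.png

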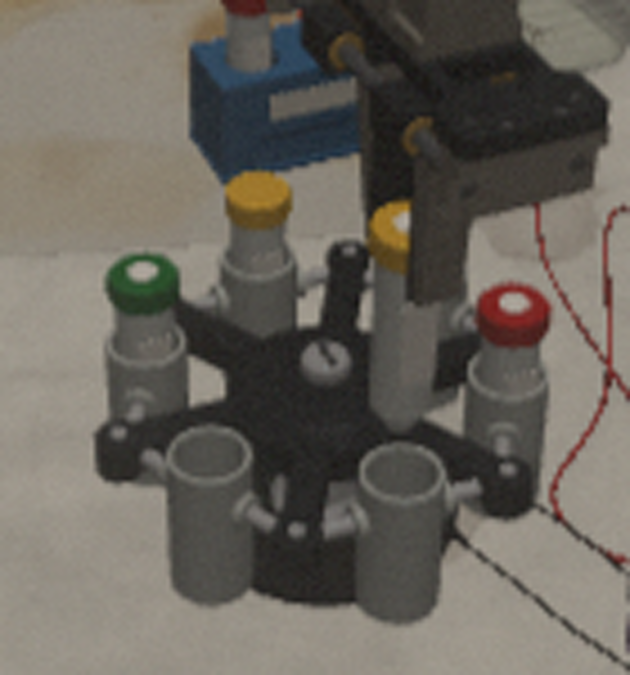

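>>> step_arm --pt "-0.1 -0.1 1 0 0 0 3" --pt "-0.1 -0.1 2 0 0 0 3" --pt "-0.1 -0.1 3 0 0 0 3" --pt "-0.1 -0.1 4 0 0 0 3" --pt "-0.1 -0.1 5 0 0 0 3" --pt "-0.1 -0.1 5 0 0 0 3" --pt "-0.1 -0.1 5 0 0 0 3"

```text
time_s: 14.27
tool_pos: [579.7, -285.9, 186.4]
tcp_rot: [0.452, -3.107, -0.002]
wrist_force: [-0.3, -0.1, -0.4]
width: 33.1
```

```bash
python3 - <<'E'
from h import *
crop(env.camera("side"),140,290,190,330,4.5,"pics/b4.png")
E
python3 t.py 580.4 -286.6 138 106.6
```

```text
t 14.32 pos [ 580.2 -286.1  187.4] yaw 106.56 tilt 0.03 w 33.1 F [-0.2 -0.7  0.6] q [-0.64  0.37  1.43  0.    1.34 -2.5 ]
shift cm [-0.011 -0.052  4.939] turn deg [ 0.02 -0.01 -0.04] rows 1.2
```

View pics/b4.png

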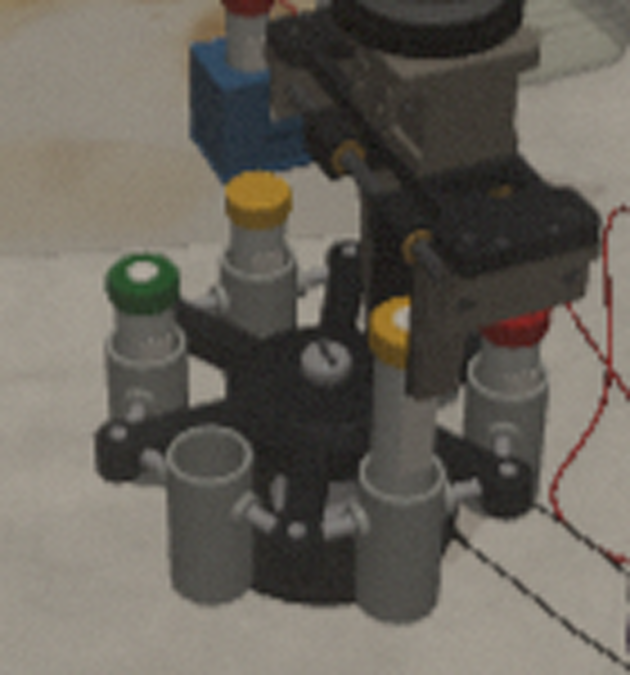

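In the bucket, no force. Down the rest gently.

>>> step_arm --pt "0 -0.05 1 0 0 0 3" --pt "0 -0.05 2 0 0 0 3" --pt "0 -0.05 3 0 0 0 3" --pt "0 -0.05 4 0 0 0 3" --pt "0 -0.05 4.4 0 0 0 3" --pt "0 -0.05 4.4 0 0 0 3" --pt "0 -0.05 4.4 0 0 0 3"

```text
time_s: 14.9
tool_pos: [580.2, -286.5, 143.2]
tcp_rot: [0.452, -3.108, -0.001]
wrist_force: [-0.4, 0.1, -0.8]
width: 33.2
```

>>> step_arm --pt "0 0 0.1 0 0 0 3" --pt "0 0 0.2 0 0 0 3" --pt "0 0 0.3 0 0 0 3" --pt "0 0 0.3 0 0 0 3"

```text
time_s: 15.23
tool_pos: [580.4, -286.7, 140.7]
tcp_rot: [-0.452, 3.109, -0.0]
wrist_force: [-0.4, -0.0, -0.7]
width: 33.5
```

>>> step_arm --pt "0 0 0.1 0 0 0 3" --pt "0 0 0.2 0 0 0 3" --pt "0 0 0.2 0 0 0 3" --pt "0 0 0.2 0 0 0 3"

```text
time_s: 15.57
tool_pos: [580.5, -286.8, 138.9]
tcp_rot: [-0.452, 3.108, -0.001]
wrist_force: [0.1, -0.8, 1.2]
width: 32.8
```

>>> step_arm --pt "0 0 0.1 0 0 0 3" --pt "0 0 0.1 0 0 0 3" --pt "0 0 0.1 0 0 0 3"

```text
time_s: 15.82
tool_pos: [581.0, -286.9, 138.8]
tcp_rot: [-0.452, 3.107, -0.001]
wrist_force: [-0.1, 0.8, 5.2]
width: 33.2
```

>>> step_arm --pt "0 0 0 0 0 0 6" --pt "0 0 0 0 0 0 6" --pt "0 0 0 0 0 0 6" --pt "0 0 0 0 0 0 6" --pt "0 0 -2 0 0 0 6" --pt "0 0 -5 0 0 0 6" --pt "0 0 -8 0 0 0 6" --pt "0 0 -10 0 0 0 6" --pt "0 0 -10 0 0 0 6" --pt "0 0 -10 0 0 0 6"

```text
time_s: 16.65
tool_pos: [580.8, -287.0, 238.4]
tcp_rot: [-0.452, 3.107, -0.003]
wrist_force: [0.1, 0.0, -1.8]
width: 60.2
```

```bash
python3 - <<'E'
from h import *
crop(env.camera("side"),140,290,190,330,4.5,"pics/b5.png")
E
python3 t.py 468.7 -177 240 106.6
```

```text
t 16.7 pos [ 580.  -286.4  236.5] yaw 106.56 tilt 0.07 w 60.0 F [ 0.3 -0.2 -0.7] q [-0.65  0.34  1.37 -0.    1.43 -2.5 ]
shift cm [ 7.548 13.662 -0.334] turn deg [ 0.06 -0.05 -0.04] rows 3.7
```

View pics/b5.png

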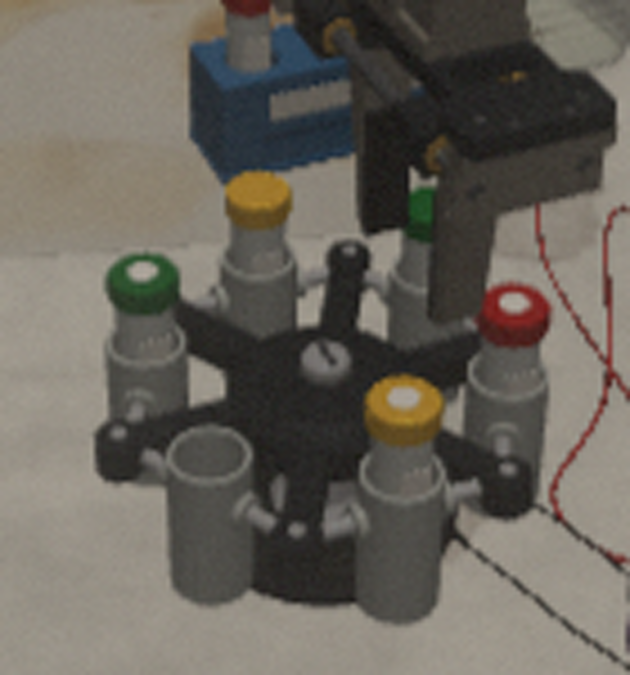

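Yellow_sample is seated in RB's old bucket. Next green_sample.

>>> step_arm --pt "1.6 2.8 0 0 0 0 6" --pt "3.2 5.8 0 0 0 0 6" --pt "4.9 8.8 0 0 0 0 6" --pt "6.5 11.8 0 0 0 0 6" --pt "7.5 13.6 0 0 0 0 6" --pt "7.5 13.6 0 0 0 0 6" --pt "7.5 13.6 0 0 0 0 6" --pt "7.5 13.6 0 0 0 0 6" --pt "7.5 13.6 0 0 0 0 6"

```text
time_s: 17.45
tool_pos: [470.0, -178.2, 236.8]
tcp_rot: [0.452, -3.108, -0.001]
wrist_force: [0.2, -0.8, 1.1]
width: 59.9
```

```bash
python3 - <<'E'
from h import *
crop(env.camera("side"),140,290,190,330,4.5,"pics/c1.png")
E
python3 t.py 468.8 -177.4 137 106.6
```

```text
t 17.5 pos [ 470.  -178.3  237. ] yaw 106.53 tilt 0.05 w 59.6 F [ 0.3  0.3 -0. ] q [-0.6  -0.03  1.79 -0.    1.39 -2.46]
shift cm [0.086 0.115 9.998] turn deg [ 0.04 -0.03 -0.07] rows 2.4
```

View pics/c1.png

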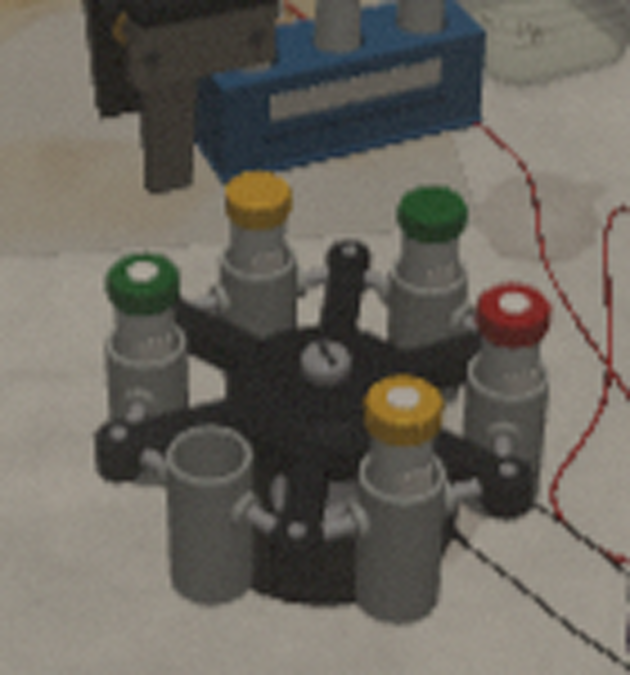

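>>> step_arm --pt "0.1 0.1 3 0 0 0 6" --pt "0.1 0.1 6 0 0 0 6" --pt "0.1 0.1 8.5 0 0 0 6" --pt "0.1 0.1 10 0 0 0 6" --pt "0.1 0.1 10 0 0 0 6" --pt "0.1 0.1 10 0 0 0 6" --pt "0.1 0.1 10 0 0 0 3" --pt "0.1 0.1 10 0 0 0 3" --pt "0.1 0.1 10 0 0 0 3" --pt "0.1 0.1 10 0 0 0 3" --pt "0.1 0.1 10 0 0 0 3" --pt "0.1 0.1 10 0 0 0 3"

```text
time_s: 18.5
tool_pos: [469.0, -177.4, 138.6]
tcp_rot: [-0.452, 3.107, -0.002]
wrist_force: [-0.5, 0.0, 4.6]
width: 33.3
```

```bash
python3 - <<'E'
from h import *
crop(env.camera("side"),140,290,190,330,4.5,"pics/c2.png")
E
python3 t.py 468.8 -177.4 137 106.6
```

```text
t 18.55 pos [ 469.  -177.4  138.6] yaw 106.56 tilt 0.11 w 33.1 F [-0.1 -0.2  4.8] q [-0.6   0.06  1.9  -0.    1.18 -2.46]
shift cm [0.022 0.01  0.155] turn deg [-0.08  0.07 -0.04] rows 0.0
```

View pics/c2.png

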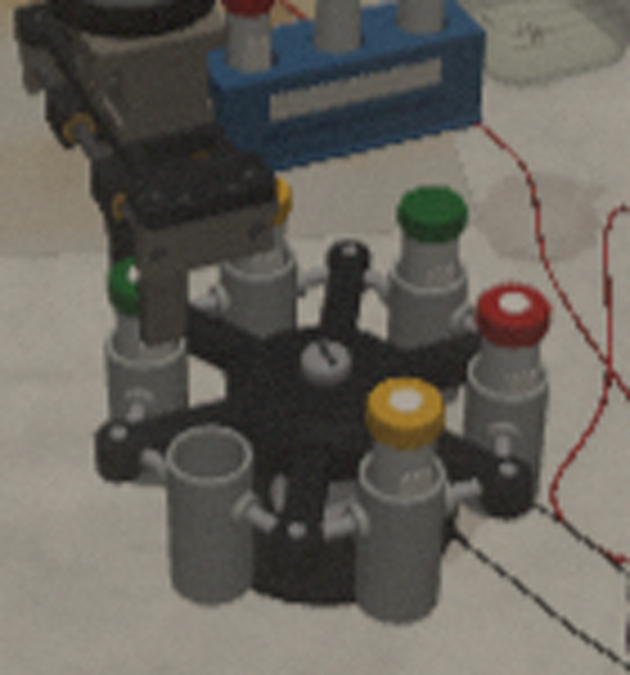

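>>> step_arm --pt "0 0 -1 0 0 0 3" --pt "0 0 -2.5 0 0 0 3" --pt "0 0 -4.5 0 0 0 3" --pt "0 0 -7 0 0 0 3" --pt "0 0 -9 0 0 0 3" --pt "0 0 -10 0 0 0 3" --pt "0 -1.5 -10 0 0 0 3" --pt "0.1 -4 -10 0 0 0 3" --pt "0.1 -6.5 -10 0 0 0 3" --pt "0.2 -8.3 -10 0 0 0 3" --pt "0.2 -9 -10 0 0 0 3" --pt "0.2 -9 -10 0 0 0 3"

```text
time_s: 19.55
tool_pos: [491.7, -265.2, 236.0]
tcp_rot: [0.449, -3.108, -0.003]
wrist_force: [-0.1, -1.0, -1.1]
width: 33.7
```

>>> step_arm --pt "0 0 0 0 0 0 3" --pt "0 0 0 0 0 0 3" --pt "0 0 0 0 0 0 3"

```text
time_s: 19.8
tool_pos: [492.0, -262.9, 237.4]
tcp_rot: [0.454, -3.108, -0.001]
wrist_force: [0.4, -0.3, -0.9]
width: 33.0
```

```bash
python3 - <<'E'
from h import *
crop(env.camera("side"),140,290,190,330,4.5,"pics/c3.png")
E
python3 t.py 493.2 -264.4 138 106.6
```

```text
t 19.85 pos [ 492.1 -263.   237.5] yaw 106.62 tilt 0.02 w 32.7 F [ 0.2 -1.2 -0.5] q [-0.71  0.11  1.64  0.    1.39 -2.57]
shift cm [-0.065 -0.173  9.954] turn deg [ 0.02 -0.    0.02] rows 2.4
```

View pics/c3.png

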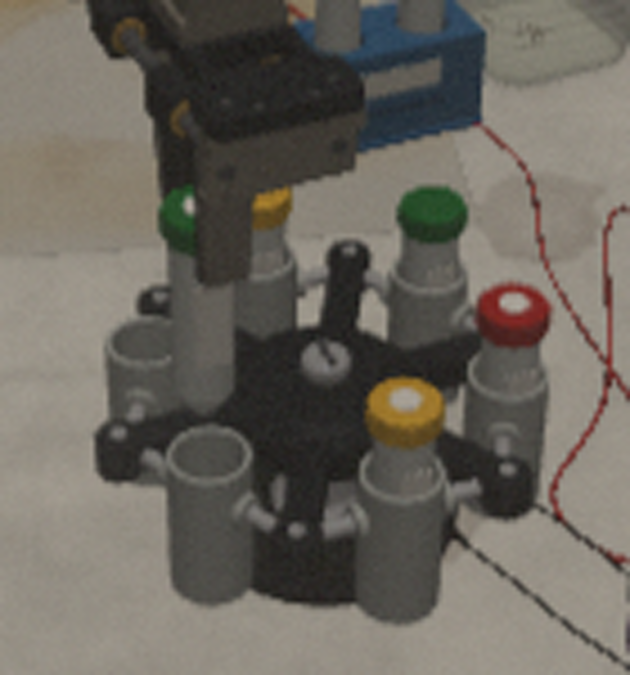

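Run:
```python
from h import *
f=lambda P:((proj(np.array(P,float),"side")[0]-[190,140]+.5)*4.5).round(1)
for z in(40,104,133,147,248): print(z,f([493,-264,z]),f([491,-263,z]))
```

```text
40 [213.  554.6] [208.7 553.5]
104 [210.2 455.8] [205.8 454.7]
133 [208.9 408.5] [204.4 407.4]
147 [208.3 385. ] [203.7 383.9]
248 [203.3 202.6] [198.4 201.6]
```

>>> step_arm --pt "-0.15 -0.1 1 0 0 0 3" --pt "-0.15 -0.1 2 0 0 0 3" --pt "-0.15 -0.1 2.3 0 0 0 3" --pt "-0.15 -0.1 2.3 0 0 0 3" --pt "-0.15 -0.1 2.3 0 0 0 3"

```text
time_s: 20.27
tool_pos: [493.6, -264.1, 214.0]
tcp_rot: [0.452, -3.108, -0.001]
wrist_force: [-0.3, 0.2, -0.4]
width: 33.4
```

```bash
python3 - <<'E'
from h import *
crop(env.camera("side"),140,290,190,330,4.5,"pics/c4.png")
E
python3 t.py 493.2 -264.4 138 106.6
```

```text
t 20.32 pos [ 493.9 -264.3  214.5] yaw 106.56 tilt 0.01 w 33.4 F [-0.3  0.   0.1] q [-0.71  0.13  1.66 -0.    1.35 -2.57]
shift cm [0.066 0.013 7.65 ] turn deg [ 0.01 -0.01 -0.04] rows 1.8
```

View pics/c4.png

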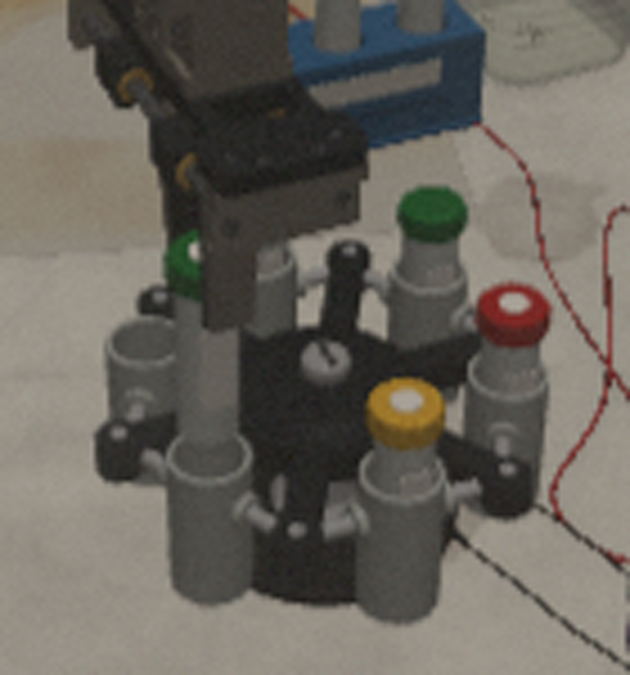

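>>> step_arm --pt "0 0 1 0 0 0 3" --pt "0 0 2 0 0 0 3" --pt "0 0 3 0 0 0 3" --pt "0 0 3 0 0 0 3"

```text
time_s: 20.65
tool_pos: [492.5, -263.2, 181.2]
tcp_rot: [0.452, -3.105, -0.006]
wrist_force: [-0.6, -0.6, -1.1]
width: 33.3
```

>>> step_arm --pt "0 0 1 0 0 0 3" --pt "0 0 2 0 0 0 3" --pt "0 0 3 0 0 0 3" --pt "0 0 3.8 0 0 0 3" --pt "0 0 4 0 0 0 3" --pt "0 0 4 0 0 0 3"

```text
time_s: 21.15
tool_pos: [493.4, -264.0, 143.4]
tcp_rot: [0.452, -3.108, -0.002]
wrist_force: [-0.3, -0.4, -0.1]
width: 33.2
```

>>> step_arm --pt "0 0 0.1 0 0 0 3" --pt "0 0 0.2 0 0 0 3" --pt "0 0 0.2 0 0 0 3" --pt "0 0 0.2 0 0 0 3"

```text
time_s: 21.48
tool_pos: [494.1, -264.6, 143.0]
tcp_rot: [-0.452, 3.108, -0.001]
wrist_force: [-0.5, 0.3, -0.8]
width: 33.2
```

>>> step_arm --pt "0 0 0.1 0 0 0 3" --pt "0 0 0.2 0 0 0 3" --pt "0 0 0.3 0 0 0 3" --pt "0 0 0.3 0 0 0 3"

```text
time_s: 21.82
tool_pos: [493.8, -264.3, 139.3]
tcp_rot: [0.452, -3.109, -0.001]
wrist_force: [-0.5, 0.7, -1.5]
width: 33.3
```

>>> step_arm --pt "0 0 0.1 0 0 0 3" --pt "0 0 0.15 0 0 0 3" --pt "0 0 0.15 0 0 0 3" --pt "0 0 0.15 0 0 0 3"

```text
time_s: 22.15
tool_pos: [494.2, -264.5, 138.6]
tcp_rot: [-0.452, 3.108, -0.001]
wrist_force: [0.6, 0.7, 3.2]
width: 33.4
```

Seated. Release, lift, then go to the rack for red_balance.

>>> step_arm --pt "0 0 0 0 0 0 6" --pt "0 0 0 0 0 0 6" --pt "0 0 0 0 0 0 6" --pt "0 0 0 0 0 0 6" --pt "0 0 -2 0 0 0 6" --pt "0 0 -5 0 0 0 6" --pt "0 0 -8 0 0 0 6" --pt "0 0 -10 0 0 0 6" --pt "0 0 -10 0 0 0 6" --pt "0 0 -10 0 0 0 6"

```text
time_s: 22.98
tool_pos: [494.4, -264.8, 238.9]
tcp_rot: [-0.452, 3.107, -0.003]
wrist_force: [0.3, 0.6, -0.1]
width: 60.2
```

```bash
python3 - <<'E'
from h import *
crop(env.camera("side"),140,290,190,330,4.5,"pics/c5.png")
E
python3 t.py 552.8 141.2 240 106.6
```

```text
t 23.03 pos [ 493.6 -264.2  237.1] yaw 106.56 tilt 0.06 w 60.0 F [ 0.3  0.8 -0.3] q [-0.71  0.12  1.63 -0.    1.39 -2.57]
shift cm [-17.228  37.167  -0.264] turn deg [ 0.05 -0.03 -0.04] rows 9.8
```

View pics/c5.png

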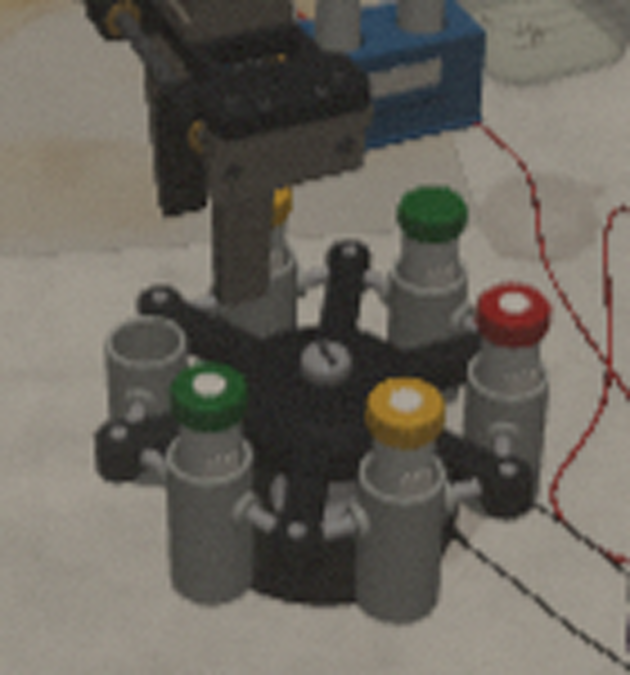

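>>> step_arm --pt "-1.6 3.5 0 0 0 0 6" --pt "-3.3 7.1 0 0 0 0 6" --pt "-5 10.7 0 0 0 0 6" --pt "-6.7 14.3 0 0 0 0 6" --pt "-8.3 17.9 0 0 0 0 6" --pt "-10 21.5 0 0 0 0 6" --pt "-11.7 25.1 0 0 0 0 6" --pt "-13.4 28.7 0 0 0 0 6" --pt "-15 32.3 0 0 0 0 6" --pt "-16.4 35.3 0 0 0 0 6" --pt "-17.2 37.1 0 0 0 0 6" --pt "-17.2 37.1 0 0 0 0 6"

```text
time_s: 24.03
tool_pos: [551.6, 143.9, 235.3]
tcp_rot: [0.459, -3.104, -0.003]
wrist_force: [-0.8, 0.6, 0.3]
width: 60.1
```

>>> step_arm --pt "0 0 0 0 0 0 6" --pt "0 0 0 0 0 0 6" --pt "0 0 0 0 0 0 6"

```text
time_s: 24.28
tool_pos: [552.6, 139.0, 237.2]
tcp_rot: [0.45, -3.108, 0.0]
wrist_force: [-1.1, -0.1, -0.3]
width: 60.0
```

```bash
python3 - <<'E'
from h import *
im=env.camera("side"); crop(im,60,200,200,340,4,"pics/d1.png"); crop(env.camera("top"),100,240,140,400,3,"pics/d1t.png")
E
python3 t.py 553 141.2 115.5 106.6
```

```text
t 24.38 pos [552.9 139.  237.7] yaw 106.46 tilt 0.04 w 59.8 F [ 0.6  0.6 -0.5] q [ 0.03  0.14  1.6  -0.    1.4  -1.82]
shift cm [-0.077  0.205 12.225] turn deg [-0.   -0.04 -0.14] rows 2.9
```

View pics/d1.png

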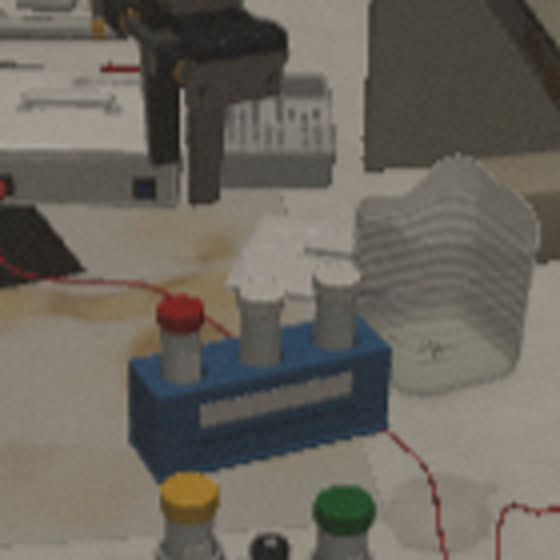

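View pics/d1t.png

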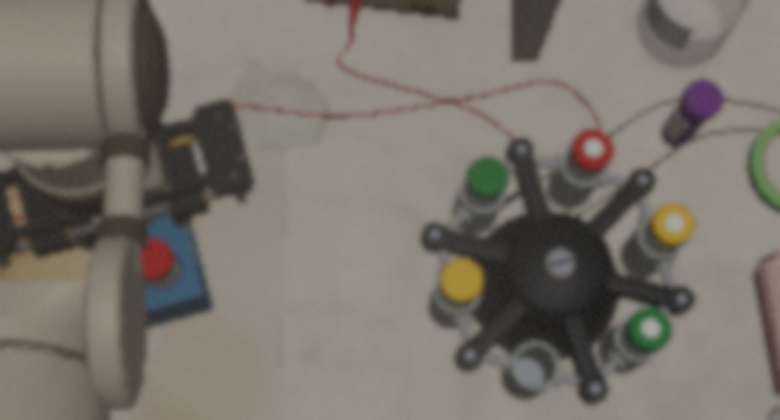

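>>> step_arm --pt "0 0.1 3 0 0 0 6" --pt "0 0.1 6 0 0 0 6" --pt "0 0.1 9 0 0 0 6" --pt "0 0.1 11 0 0 0 6" --pt "0 0.1 12.2 0 0 0 6" --pt "0 0.1 12.2 0 0 0 6" --pt "0 0.1 12.2 0 0 0 6" --pt "0 0.1 12.2 0 0 0 3" --pt "0 0.1 12.2 0 0 0 3" --pt "0 0.1 12.2 0 0 0 3" --pt "0 0.1 12.2 0 0 0 3" --pt "0 0.1 12.2 0 0 0 3"

```text
time_s: 25.38
tool_pos: [553.4, 141.3, 117.1]
tcp_rot: [-0.452, 3.107, -0.0]
wrist_force: [1.2, -0.3, 2.5]
width: 33.2
```

>>> step_arm --pt "0 0 0 0 0 0 3" --pt "0 0 -1 0 0 0 3" --pt "0 0 -3 0 0 0 3" --pt "0 0 -6 0 0 0 3" --pt "0 0 -9 0 0 0 3" --pt "0 0 -12 0 0 0 3" --pt "0 0 -15 0 0 0 3" --pt "0 0 -16 0 0 0 3" --pt "0 0 -16 0 0 0 3" --pt "0 0 -16 0 0 0 3"

```text
time_s: 26.22
tool_pos: [552.4, 141.2, 275.3]
tcp_rot: [0.452, -3.108, -0.0]
wrist_force: [-0.6, -1.3, -1.0]
width: 33.0
```

```bash
python3 - <<'E'
from h import *
im=env.camera("side"); crop(im,30,200,200,340,4,"pics/d2.png")
E
python3 t.py 469 -177.4 272 106.6
```

```text
t 26.27 pos [551.8 141.2 273.9] yaw 106.56 tilt 0.2 w 33.4 F [-0.6 -0.9 -1.5] q [ 0.04  0.12  1.55 -0.    1.47 -1.82]
shift cm [ 17.01  -28.177   0.221] turn deg [ 0.05 -0.19 -0.04] rows 7.9
```

View pics/d2.png

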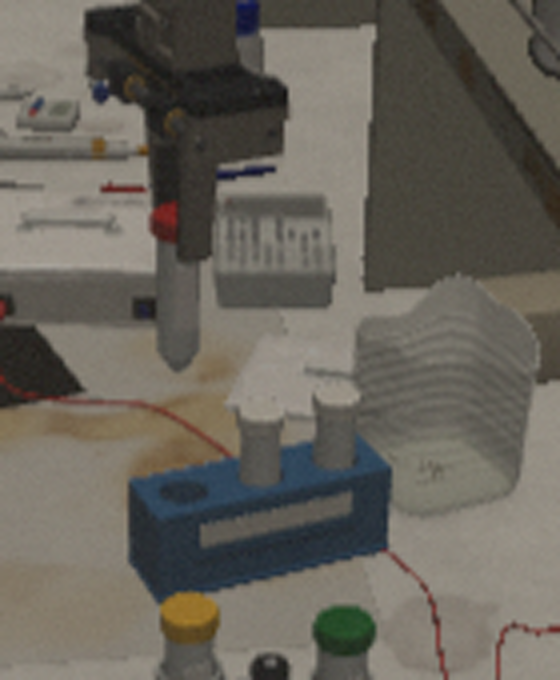

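>>> step_arm --pt "1.2 -2 0 0 0 0 3" --pt "3.2 -5.3 0 0 0 0 3" --pt "5.2 -8.6 0 0 0 0 3" --pt "7.2 -11.9 0 0 0 0 3" --pt "9.2 -15.2 0 0 0 0 3" --pt "11.2 -18.5 0 0 0 0 3" --pt "13.2 -21.8 0 0 0 0 3" --pt "15.2 -25.1 0 0 0 0 3" --pt "16.5 -27.3 0 0 0 0 3" --pt "17 -28.2 0 0 0 0 3" --pt "17 -28.2 0 0 0 0 3" --pt "17 -28.2 0 0 0 0 3"

```text
time_s: 27.27
tool_pos: [469.7, -176.7, 274.4]
tcp_rot: [0.451, -3.107, -0.004]
wrist_force: [-0.4, -0.4, -0.0]
width: 33.4
```

>>> step_arm --pt "0 0 0 0 0 0 3" --pt "0 0 1.5 0 0 0 3" --pt "0 0 3 0 0 0 3" --pt "0 0 3.5 0 0 0 3" --pt "0 0 3.5 0 0 0 3" --pt "0 0 3.5 0 0 0 3"

```text
time_s: 27.77
tool_pos: [470.4, -176.7, 241.2]
tcp_rot: [0.455, -3.108, -0.0]
wrist_force: [-0.2, 0.4, 0.1]
width: 33.2
```

```bash
python3 - <<'E'
from h import *
crop(env.camera("side"),140,290,190,330,4.5,"pics/d3.png")
f=lambda P:((proj(np.array(P,float),"side")[0]-[190,140]+.5)*4.5).round(1)
for z in(40,104,133,147,248): print(z,f([468.8,-177,z]),f([470.8,-177,z]))
E
python3 t.py 469 -177.4 138 106.6
```

```text
40 [152.  438.5] [155.8 438.2]
104 [147.2 342. ] [151.2 341.8]
133 [144.9 296. ] [149.  295.7]
147 [143.8 273.2] [147.9 272.9]
248 [135.1  97. ] [139.5  96.8]
t 27.82 pos [ 470.7 -177.1  241.9] yaw 106.62 tilt 0.06 w 33.6 F [ 0.4 -0.1 -0.3] q [-0.6  -0.04  1.78  0.    1.4  -2.46]
shift cm [ 0.177  0.025 10.385] turn deg [-0.04  0.04  0.02] rows 2.5
```

View pics/d3.png

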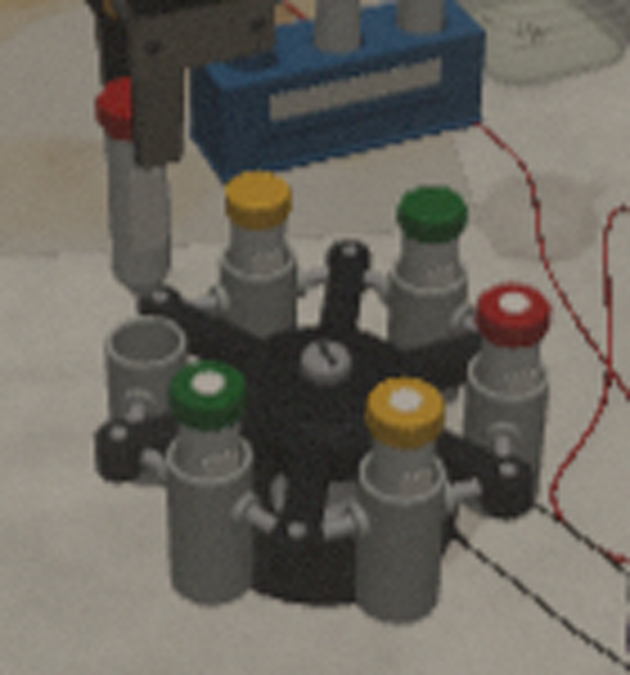

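```bash
python3 - <<'E'
from h import *
im=env.camera("side"); crop(im,150,230,200,250,10,"pics/d4.png")
f=lambda P:((proj(np.array(P,float),"side")[0]-[200,150]+.5)*10).round(1)
for z in(104,137,150,180): print(z,f([468.8,-177,z]))
g=cv2.cvtColor(im,cv2.COLOR_RGB2GRAY)
for r in(190,194,198,202): print(r,g[r,208:236].tolist())
E
python3 t.py 469 -177.4 138 106.6
```

```text
104 [227.1 660.1]
137 [221.4 543.4]
150 [219.  496.1]
180 [213.5 384.4]
190 [127, 129, 131, 130, 130, 129, 111, 86, 81, 88, 86, 90, 94, 96, 93, 98, 95, 95, 95, 79, 122, 128, 128, 130, 128, 129, 130, 131]
194 [131, 132, 135, 134, 132, 133, 131, 88, 81, 82, 84, 91, 98, 95, 97, 96, 90, 90, 86, 77, 123, 128, 121, 121, 137, 144, 145, 140]
198 [146, 146, 146, 147, 145, 146, 143, 91, 82, 83, 85, 87, 86, 88, 88, 85, 85, 83, 80, 75, 120, 142, 148, 144, 144, 145, 144, 144]
202 [149, 153, 150, 149, 150, 150, 150, 148, 124, 93, 84, 89, 88, 88, 86, 88, 81, 75, 104, 134, 140, 141, 141, 140, 144, 143, 142, 145]
t 27.87 pos [ 470.8 -177.4  242.1] yaw 106.6 tilt 0.09 w 33.2 F [ 1.  -1.  -0.2] q [-0.6  -0.04  1.78  0.    1.4  -2.46]
shift cm [ 0.181  0.062 10.413] turn deg [-0.07  0.06  0.  ] rows 2.5
```

View pics/d4.png

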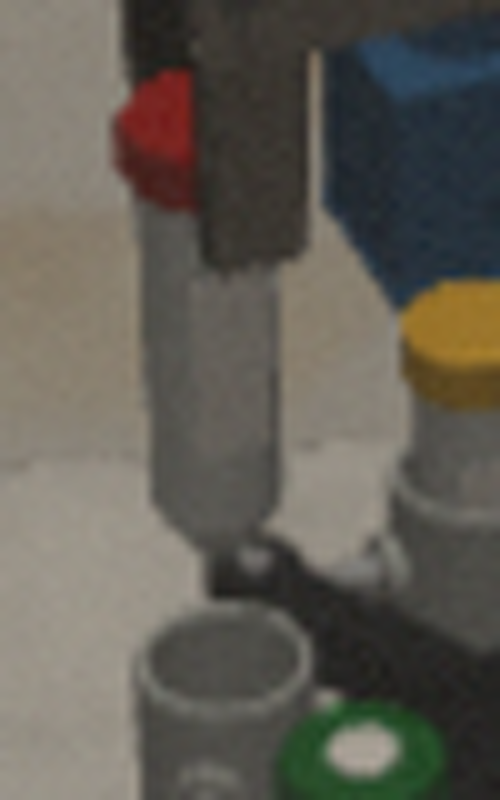

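>>> step_arm --pt "0 0 1.5 0 0 0 3" --pt "0 0 3 0 0 0 3" --pt "0 0 4 0 0 0 3" --pt "0 0 5 0 0 0 3" --pt "0 0 5 0 0 0 3" --pt "0 0 5 0 0 0 3"

```text
time_s: 28.37
tool_pos: [470.1, -177.5, 191.0]
tcp_rot: [0.452, -3.108, -0.001]
wrist_force: [0.8, 0.1, -1.2]
width: 33.3
```

```bash
python3 - <<'E'
from h import *
crop(env.camera("side"),140,290,190,330,4.5,"pics/d5.png")
E
python3 t.py 469 -177.4 138 106.6
```

```text
t 28.42 pos [ 470.5 -177.8  191.7] yaw 106.56 tilt 0.04 w 33.5 F [-0.   0.6 -0.6] q [-0.6   0.    1.84 -0.    1.29 -2.46]
shift cm [0.132 0.078 5.368] turn deg [-0.03  0.03 -0.04] rows 1.3
```

View pics/d5.png

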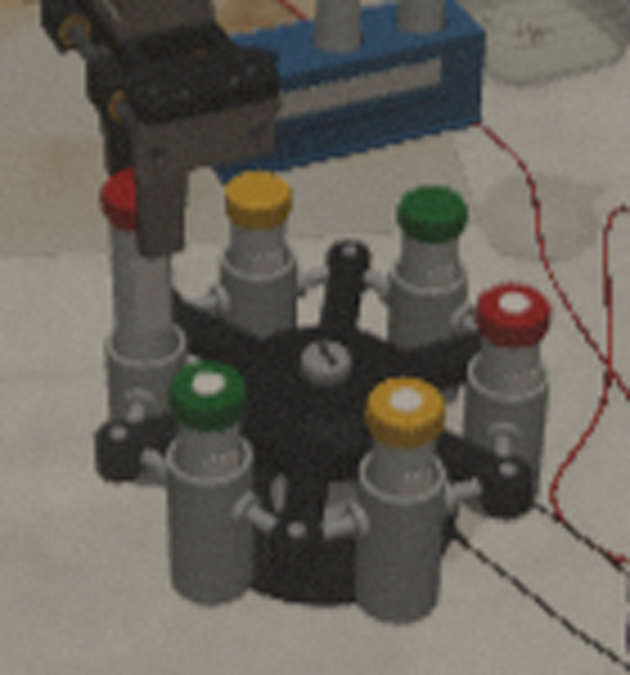

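>>> step_arm --pt "0.05 0 1 0 0 0 3" --pt "0.05 0 2 0 0 0 3" --pt "0.05 0 3 0 0 0 3" --pt "0.05 0 4 0 0 0 3" --pt "0.05 0 4.6 0 0 0 3" --pt "0.05 0 4.6 0 0 0 3" --pt "0.05 0 4.6 0 0 0 3"

```text
time_s: 29.0
tool_pos: [469.4, -177.5, 144.5]
tcp_rot: [0.452, -3.108, -0.001]
wrist_force: [0.1, -0.7, -0.1]
width: 33.3
```

>>> step_arm --pt "0 0 0.1 0 0 0 3" --pt "0 0 0.2 0 0 0 3" --pt "0 0 0.3 0 0 0 3" --pt "0 0 0.3 0 0 0 3"

```text
time_s: 29.33
tool_pos: [469.8, -177.7, 142.2]
tcp_rot: [-0.452, 3.109, -0.0]
wrist_force: [-0.3, 0.0, -0.5]
width: 33.4
```

>>> step_arm --pt "0 0 0.1 0 0 0 3" --pt "0 0 0.2 0 0 0 3" --pt "0 0 0.25 0 0 0 3" --pt "0 0 0.25 0 0 0 3"

```text
time_s: 29.67
tool_pos: [469.6, -177.6, 139.5]
tcp_rot: [0.452, -3.109, -0.0]
wrist_force: [0.4, 0.2, 0.5]
width: 33.0
```

>>> step_arm --pt "0 0 0.1 0 0 0 3" --pt "0 0 0.1 0 0 0 3" --pt "0 0 0.1 0 0 0 3"

```text
time_s: 29.92
tool_pos: [470.0, -177.8, 139.1]
tcp_rot: [-0.452, 3.108, -0.001]
wrist_force: [0.0, 0.1, 2.4]
width: 33.2
```

Touching the floor; release, lift and pull back clear of the rotor.

>>> step_arm --pt "0 0 0 0 0 0 6" --pt "0 0 0 0 0 0 6" --pt "0 0 0 0 0 0 6" --pt "0 0 0 0 0 0 6" --pt "0 0 -2 0 0 0 6" --pt "0 0 -5 0 0 0 6" --pt "0 0 -8 0 0 0 6" --pt "0 0 -11 0 0 0 6" --pt "0 0 -13 0 0 0 6" --pt "0 4 -13 0 0 0 6" --pt "0 8 -13 0 0 0 6" --pt "0 12 -13 0 0 0 6"

```text
time_s: 30.92
tool_pos: [435.0, -61.9, 268.9]
tcp_rot: [-0.449, 3.109, -0.0]
wrist_force: [-0.6, 0.9, -0.3]
width: 59.7
```

>>> step_arm --pt "0 4 0 0 0 0 6" --pt "0 8 0 0 0 0 6" --pt "0 12 0 0 0 0 6" --pt "0 16 0 0 0 0 6" --pt "0 20 0 0 0 0 6" --pt "0 20 0 0 0 0 6" --pt "0 20 0 0 0 0 6" --pt "0 20 0 0 0 0 6" --pt "0 20 0 0 0 0 6"

```text
time_s: 31.67
tool_pos: [378.9, 127.9, 268.5]
tcp_rot: [0.449, -3.109, 0.001]
wrist_force: [0.5, 0.2, -0.6]
width: 60.3
```

Run:
```python
from h import *
s=env.camera("side"); t=env.camera("top")
crop(s,100,290,190,370,3.1,"pics/e1.png"); crop(t,110,250,150,400,3.1,"pics/e2.png")
pos={}
T={"top":dict(RS=("r",(150,337)),YS=("y",(174,364)),GS=("g",(210,356)),RB=("r",(219,321)),YB=("y",(192,294)),GB=("g",(158,302))),
"side":dict(RS=("r",(210,303)),YS=("y",(232,280)),GS=("g",(228,236)),RB=("r",(203,222)),YB=("y",(185,247)),GB=("g",(188,286)))}
for c,im in(("top",t),("side",s)):
  for n,(k,p) in T[c].items():
    try:
      m,a=capmask(im,k,p); v=least_squares(lambda v:capcent(v[0],v[1],147,c)[0]-m,[560,-190],diff_step=1e-2).x; pos[c,n]=v; print(c,n,m.round(1),a,v.round(1))
    except Exception as e: print(c,n,"fail",e)
  for k in "RYG":
    if (c,k+"S") in pos and (c,k+"B") in pos: print(c,k,np.linalg.norm(pos[c,k+"S"]-pos[c,k+"B"]).round(1))
o=env.get_obs(); print(o["time_s"],o["wrist_force"],o["tool_pos"])
```

```text
top RS [336.9 149.9] 121.0 [ 641.7 -221. ]
top YS [363.4 174.6] 137.5 [ 579.2 -284.2]
top GS [356.1 209.3] 131.5 [ 492.9 -262.9]
top RB [321.1 218.8] 173.5 [ 469.  -178.4]
top YB [294. 193.] 163.0 [ 531.3 -113.8]
top GB [302.3 158.9] 106.5 [ 617.6 -135. ]
top R 177.9
top Y 177.0
top G 178.6
side RS [303.6 209.6] 164.5 [ 642.9 -220.2]
side YS [279.5 231.2] 219.5 [ 580.1 -284. ]
side GS [235.9 227.3] 193.5 [ 493.3 -262.1]
side RB [221.  203.2] 153.5 [ 467.5 -177.7]
side YB [247. 184.] 145.0 [ 531.8 -111.1]
side GB [285.8 187.3] 130.5 [ 619.  -134.2]
side R 180.5
side Y 179.6
side G 179.3
31.7667 [ 0.03645532 -0.68674068 -0.47960657] [378.94956676 127.81557157 268.49940539]
```

View pics/e1.png

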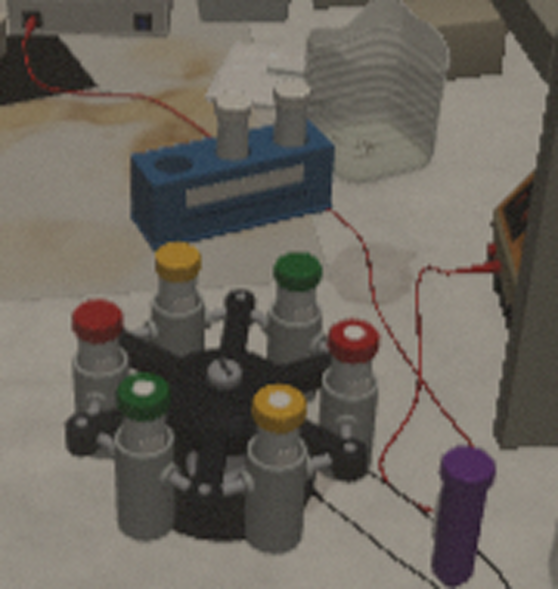

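View pics/e2.png

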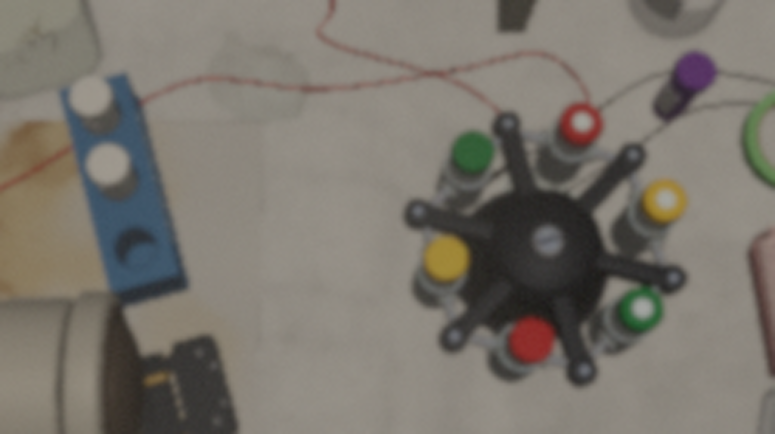

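All six are seated and each colour pair sits across the hub; the whites are untouched and the arm is clear.

```bash
python3 -c "
from workcell import env
print(env.finish_job())"
```

```text
the job is handed in; nothing more can be done
None
```

The six coloured tubes now stand in the rotor with each cap colour straight across the hub from its match, and the job is handed in at about 32 s. No verdict was reported.

**Moves:** I parked red_balance in the rack's free well. Then I moved yellow_sample into red_balance's old bucket and green_sample into yellow_sample's old bucket. Last, I brought red_balance back from the rack into green_sample's old bucket. Each tube was lowered until the wrist force showed it touching the floor (2 to 5 N). The other three coloured tubes and both white ones were not moved.

**Last checks:**
- **Spacing:** the matching caps measured 177–179 mm apart in the top camera and 179–181 mm in the side camera, against the 168 mm required.
- **Seating:** the pictures showed every tube upright and seated, and the gripper was open and well clear of the rotor.

**What disagreed:**
- **Arm readings:** they wandered by 1 to 2 mm, so I took the final alignment from the camera picture where the two differed.
- **Parked red_balance:** while it was in the rack, its cap measured about 4 mm off the well centre. Only a small part of that cap was picked up in the picture. The lowering force and height indicated it was seated.
- **Grip width:** it read 33 mm on the 35 mm caps throughout, and the tubes did not slip.

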